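# Empty the tipping offcut pan

## Task

The steel tipping pan on the bench holds three offcuts, and a good bundle of dowels has been left on top of them: first lay the bundle flat in the white parts tray. Then draw the pan's bolt and lift the ball lever until the pan's pointer lines up with the brass marker and no further, so that all the offcuts slide into the wooden scrap box under the spout; bring the pan back down level and shoot the bolt fully home. Leave the tape measure and the pliers where they lie.

Things in the scene. Friction and masses are not known exactly. Their poses are not given: they have to be found in the camera images.
- stand: fixed plywood tipping stand, 254 mm along its x, 190 mm along its y, two upright cheeks carrying the pan between them, their tops at 140 mm with rounded ears up to 234 mm round the pivot. Origin: centre of its underside, on the bench. Its y axis points from the spout end (-y, scrap box) to the lever end (+y); its x axis runs along the pan's pivot; the pointer is on its -x cheek. A timber rail across the lever end has its top at z 170 mm
- pivot (a point): the pan's pivot axis (along the stand's x), at [0, -60, 175] mm in the stand's frame; it does not move
- pan (a joint): tilt of the steel pan, rad: 0 is level (resting on rubber pads, which give about 1 mm), grows as the lever end rises and the spout dips; up to 1.25. The pivot is stiff: the pan stays where it is left (0.6 N m of friction, about 3 to 6 N at the ball). Pan inside: 185 mm along the stand's x, 217 mm along y, open at the spout (-y) end, the other walls 37 mm high inside; when level its floor is at z 163 mm. While the bolt is home its ledge cannot rise
- ball (a point): centre of the black ball, 34 mm diameter, at the end of the pan's lever: fixed to the pan, 185 mm to +y and 30 mm above the pivot when level; it moves on an arc round the pivot. Can be gripped across the stand's x and turns between the fingers
- marker (a joint): angle of the brass marker collar on the arc round the pivot, rad, in the same sense as the pan's tilt: when the pan's tilt equals this value the pointer stands at the marker. Set differently each time (0.82 to 0.98); not to be moved
- pointer_tip (a point): tip of the pan's steel pointer, on the outside of the -x cheek, 72 mm from the pivot: hangs straight down when the pan is level and swings towards +y of the stand as the pan tips
- marker_tip (a point): the brass marker's inner tip, 72 mm from the pivot, where the pointer tip has to come
- bolt (a joint): travel of the barrel bolt on the rear rail, m: 0 fully home (over the ledge at the back of the pan), 0.025 fully drawn; it slides along the stand's +y to draw, friction about 2.5 N, and stays where left. It frees the pan when drawn by more than 0.015
- bolt_knob (a point): centre of the bolt's round steel knob, 22 mm diameter, on an upright stem (8 mm thick) 34 mm above the bolt; it stands 42 mm above the rail's top, 72 mm to the -x side of the lever; it can be gripped across the stand's x
- dowels_mid (a point): centre of the bundle of 10 mm round dowels, 31 mm wide, 166 mm long, 20 mm high (three dowels below, two above); its y axis is its length. It lies on top of the two 22 mm offcuts in the pan, along the pan (its length along the stand's y within 0.1 rad); 4 mm under its middle is the top of the 18 mm offcut
- parts_tray: fixed white plastic tray holding small dowels and screws (which offer no resistance), 120 x 200 x 43 mm, its y axis is its length, walls 3 mm; origin: centre of its underside; inner floor 3 mm up
- offcut_a_mid (a point): centre of a timber offcut 40 x 120 x 22 mm in the pan, lying across the pan (its length, its y, along the stand's x)
- offcut_b_mid (a point): centre of a timber offcut 50 x 130 x 22 mm in the pan, lying across the pan (its length, its y, along the stand's x)
- offcut_c_mid (a point): centre of a timber offcut 50 x 80 x 18 mm, in the middle of the pan, lying across the pan (its length, its y, along the stand's x)
- scrap_box: fixed open wooden box 224 x 214 x 60 mm (along the stand's x, y and up), walls and floor 9 mm; it stands right in front of the stand, under the spout; origin: centre of its underside, axes as the stand's
- tape_measure: bystander: pocket tape measure, 66 x 84 x 44 mm; origin: centre of its underside
- pliers: bystander: combination pliers, 49 x 162 x 13 mm, lying flat; origin: centre of its underside

How it is judged:
By the outcome, as a careful person would: the job done as asked, in the order asked, and still so for the second after the job is handed in, with the robot touching nothing.
It also fails if it takes over 72 s, if anything falls off the work surface, if the arm or the gripper's body presses on something with over 40 N, if the wrist force passes 120 N, or if a joint passes its speed limit or range.

## Robot

A 6-joint arm with a two-finger parallel gripper is mounted at the origin on a cart in front of the work surface, level with it; the furniture and walls round the work are solid. World frame = base frame: x ahead of the robot, y to its left, z up, the work surface at z = 0. Lengths are in m, angles in rad, forces in N, time in s.
With the tool pointing down it reaches from about 0.4 to 0.825 m from the base axis. Payload 7 kg.
Tool frame: the origin (TCP) lies between the finger pads; the fingertips stand 25 mm ahead of it and the grasp point (between the pads) lies 6 mm ahead of it (arm.tip_extent is the z of the fingertips in the tool frame, in m); z points along the fingers, x is the direction in which the jaws open and shut, and the axes are right-handed (so a half turn about z gives the same grasp; the last joint's range is limited). The gripper opens to 88 mm and grips with 3 to 60 N. Pads are 19 mm wide; open, the fingers measure 130 mm over their backs; the gripper's body (78 mm by 193 mm) begins 47 mm behind the grasp point.
Start: joints at [-0.898, 0.359, 0.012, 0, -1.224, -0.288], TCP at [0.253, -0.626, 0.212] pointing down, gripper open.
Joint ranges: [-3.07, 3.07], [-1.43, 2.12], [-1.02, 1.25], [-3.03, 1.67], [-3.05, -0], [-3.03, 3.03]. Speed limits (rad/s): [2.39, 2.39, 3.01, 3.14, 3.14, 3.14].

## Interface

Orientations are given as [roll, pitch, yaw] about the fixed x, y, z axes, in that order (R = Rz(yaw) Ry(pitch) Rx(roll)).
In Python, from station import monitor, grab_frame, job_done, arm gives the robot as it stands.
- The arm moves only by the shell command python3 -m jog 'ROWS' [FORCE]. ROWS is JSON, a list that holds one entry, the list of rows, each a list of 7 numbers: the shift along the world's x, y, z in m, then the turn, a rotation vector about the world's x, y, z in rad, then the opening, from 0 (shut) to 1 (fully open). In form: [[[dx, dy, dz, ax, ay, az, claw], ...]]. A call has 1 to 20 rows; each row shifts and turns the commanded pose from where the row before left it; what a row does not reach is not made up. A row lasts 1/8 s, in which the tool goes at most 62.5 mm and 10.7 degrees, less where a joint would pass 70% of its speed; a pose out of reach is approached as far as the arm can. A call is refused whole if a number of a shift passes 0.0625 or a number of a turn 0.188, either way. A call with a gripper value outside its range is refused whole. The fingers move at their own pace and stop on an object; FORCE is the grip in N (left out, the last holds). Time passes only in rows, so rows that do not move let the fingers close. It gives the time, the measured TCP pose, the force and the opening at its end, in the units of the state.
- monitor.get_state(): the state, without advancing time (a new reading comes with each control period).
- grab_frame(name): name is "scene" or "top" or "wrist"; returns a dict with "pixels" (420x560x3 uint8, red, green, blue), "K" (3x3 intrinsics, pixels), "view" (4x4, takes a point from world to camera coordinates); the wrist camera has in their place "hand_eye" (4x4, takes a point from camera to tool coordinates, whose origin is the TCP and whose axes are the tool frame's). Camera axes: x right, y down, z forward; pixel columns grow to the right and rows downward; lengths in m; the calibration is good to about 2 mm. A picture is of the moment at which its call begins: read the wrist's pose just before it. There is no depth.
- job_done(): hands the job in, once; it reports no verdict.
The state is a dict: "t": time; "q": joint angles; "qd": joint speeds; "joint_efforts": joint torques, N m; "eef_pos": TCP position; "ee_rot": TCP orientation; "force": force on the tool from outside, world axes, zero at the start; "moment": the same for the moment, N m; "width": finger opening in m.
Only numpy, scipy, OpenCV 4.12 (cv2) and the standard library are available. Lean on these libraries where they do the work, as an engineer would, in place of code of your own. Each camera call takes 0.05 s, during which the arm holds its last target.

## Working session

There is one attempt and no reset: what is moved stays moved. The work goes in short steps, Python scripts to look and compute and a shell command to move; the robot and the scene stay as the last step left them, time stands still between calls to the robot, and variables do not carry over. Pictures are saved under pics/ and viewed, and the job is handed in when it is done.

```bash
mkdir -p pics; ls; python3 - <<'E'
from station import monitor, grab_frame, arm
import cv2
s=monitor.get_state(); print(s['t'],s['eef_pos'],s['ee_rot'],s['force'],s['width'])
for n in ("scene","top"):
    f=grab_frame(n); cv2.imwrite(f'pics/{n}0.png',f['pixels'][:,:,::-1]); print(f['K'],f['view'])
E
```

```text
pics
0.0 [ 0.25315124 -0.6251612   0.21081118] [-3.14145271e+00 -1.68861229e-03  1.95543440e+00] [0.12030696 0.21305911 0.13283202] 0.08768468247877316
[[479.35659012   0.         278.68578794]
 [  0.         479.35659012 205.74393489]
 [  0.           0.           1.        ]] [[ 0.50393538 -0.86349316  0.02070499 -0.16756059]
 [-0.33815839 -0.21929395 -0.91518253  0.30888661]
 [ 0.79479434  0.45419129 -0.40250744  0.80634447]
 [ 0.          0.          0.          1.        ]]
[[501.92384111   0.         283.97143828]
 [  0.         501.92384111 219.59065647]
 [  0.           0.           1.        ]] [[ 0.01142105 -0.99991195 -0.00675656  0.08334931]
 [-0.98623595 -0.01014969 -0.16503221  0.51263433]
 [ 0.1649491   0.0085484  -0.98626504  1.1870206 ]
 [ 0.          0.          0.          1.        ]]
```

View pics/scene0.png

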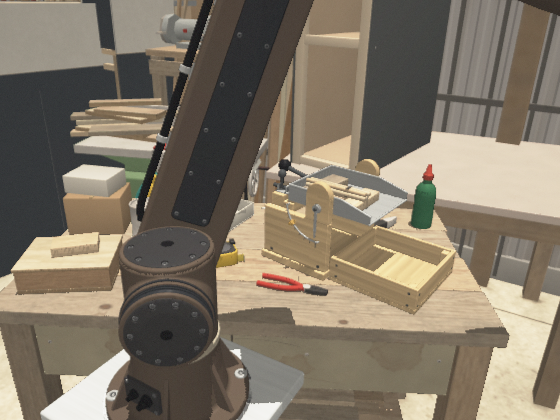

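View pics/top0.png

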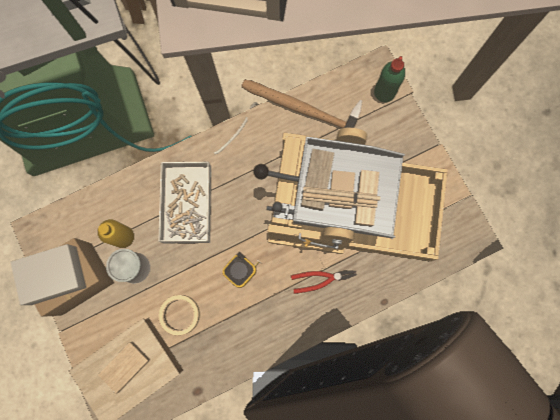

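```bash
python3 - <<'E'
import cv2
a=cv2.imread('pics/top0.png')
def crop(im,x0,y0,x1,y1,s,n):
    c=cv2.resize(im[y0:y1,x0:x1],None,fx=s,fy=s,interpolation=cv2.INTER_CUBIC)
    for x in range((x0//20+1)*20,x1,20):
        cv2.line(c,((x-x0)*s,0),((x-x0)*s,6),(0,0,255),1); cv2.putText(c,str(x),((x-x0)*s-10,18),0,.4,(0,0,255),1)
    for y in range((y0//20+1)*20,y1,20):
        cv2.line(c,(0,(y-y0)*s),(6,(y-y0)*s),(0,0,255),1); cv2.putText(c,str(y),(8,(y-y0)*s+4),0,.4,(0,0,255),1)
    cv2.imwrite(n,c)
crop(a,245,120,445,265,4,'pics/top0a.png')
crop(a,150,150,290,255,5,'pics/top0b.png')
b=cv2.imread('pics/scene0.png')
crop(b,225,140,465,310,3,'pics/scene0a.png')
E
```

```text
(no output)
```

View pics/top0a.png

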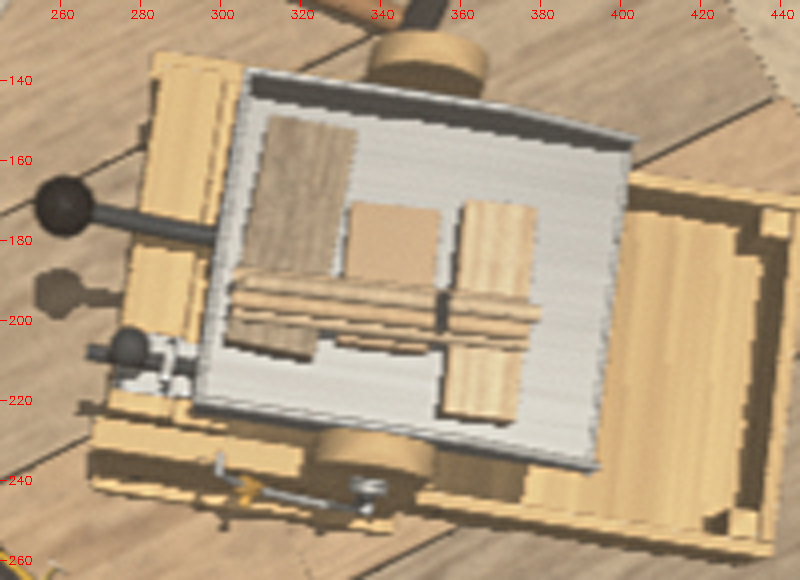

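View pics/top0b.png

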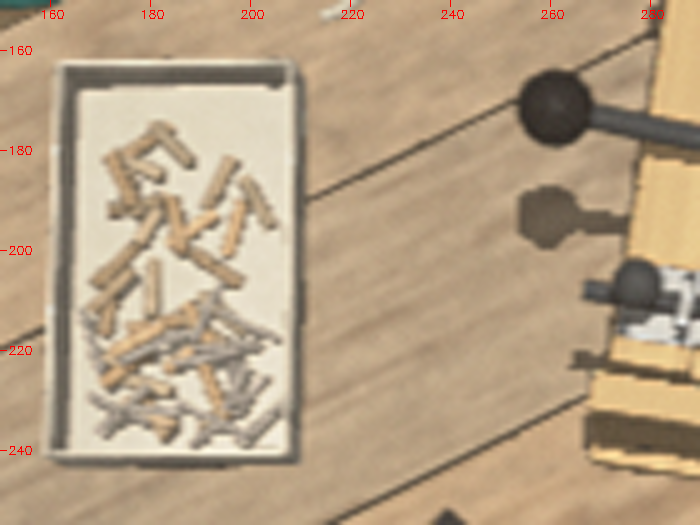

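View pics/scene0a.png

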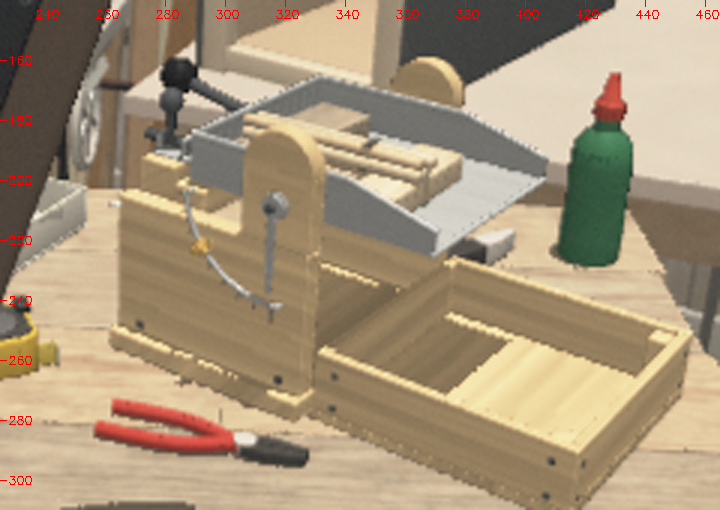

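```bash
cat > h.py <<'E'
import numpy as np, cv2
from scipy.optimize import least_squares
K={'scene':np.array([[479.35659,0,278.68579],[0,479.35659,205.743935],[0,0,1]]),'top':np.array([[501.92384,0,283.971438],[0,501.92384,219.590656],[0,0,1]])}
V={'scene':np.array([[0.50393538,-0.86349316,0.02070499,-0.16756059],[-0.33815839,-0.21929395,-0.91518253,0.30888661],[0.79479434,0.45419129,-0.40250744,0.80634447]]),
'top':np.array([[0.01142105,-0.99991195,-0.00675656,0.08334931],[-0.98623595,-0.01014969,-0.16503221,0.51263433],[0.1649491,0.0085484,-0.98626504,1.1870206]])}
def proj(c,p):
    p=np.asarray(p,float); q=V[c]@np.r_[p,1]; q=K[c]@q; return q[:2]/q[2]
def onz(c,uv,z):
    R=V[c][:,:3];t=V[c][:,3]; C=-R.T@t; d=R.T@np.linalg.inv(K[c])@np.r_[uv,1]; return C+d*(z-C[2])/d[2]
def tw(P,p):
    c,s=np.cos(P[2]),np.sin(P[2]); p=np.asarray(p,float); return np.array([P[0]+c*p[0]-s*p[1],P[1]+s*p[0]+c*p[1],p[2]])
E
python3 - <<'E'
from h import *
obs=[('top',(260.5,171.5),(0,.125,.205)),('scene',(285,164.3),(0,.125,.205)),
('scene',(282.3,173.3),('k',)),('top',(277,206.5),('k',)),
('top',(438,258.5),(-.112,-.309,.06)),('top',(445,169),(.112,-.309,.06)),
('scene',(454.5,252),(.112,-.309,.06)),('scene',(416.5,293),(-.112,-.309,.06))]
def P3(o,x): return (-.072,x[3],.212) if o[2][0]=='k' else o[2]
f=lambda x: np.concatenate([proj(o[0],tw(x,P3(o,x)))-o[1] for o in obs])
r=least_squares(f,[.5,-.15,-.12,.09],loss='soft_l1'); print(r.x); print(f(r.x).reshape(-1,2).round(1))
P=r.x
for c in((.127,.095,.17),(-.127,.095,.17)): print('rail',proj('top',tw(P,c)))
for c in((.127,.095,0),(-.127,.095,0),(-.127,-.095,0)): print('base',proj('top',tw(P,c)),proj('scene',tw(P,c)))
print('pan corners',[proj('top',tw(P,(sx*.0925,y,.163+.037*(y>0)))).round(1) for y in(.07,-.147) for sx in(1,-1)])
for n,uv,z in (('tl',(161.5,163),.043),('tr',(209,163),.043),('br',(209.5,242),.043),('bl',(160,242),.043)): print(n,onz('top',uv,z))
E
```

```text
[ 0.57157039  0.01312149 -0.14020346  0.0789635 ]
[[ 1.1  0.1]
 [-0.5  0.2]
 [-0.8 -0.3]
 [ 0.5  0. ]
 [-0.7  0.5]
 [ 1.6 -0.2]
 [ 0.2 -2.3]
 [-0.3 -3. ]]
rail [284.36095292 123.75957854]
rail [266.80861174 233.57365901]
base [284.75268479 146.86247602] [317.15778097 222.37406133]
base [269.54170345 242.86081473] [261.47469636 255.02456503]
base [344.41908794 254.18284153] [323.56157055 281.18043592]
pan corners [array([293.2, 135.4]), array([280.3, 217.5]), array([388.2, 154.5]), array([378.3, 235. ])]
tl [0.65204536 0.39690206 0.043     ]
tr [0.65317449 0.27795957 0.043     ]
br [0.45450433 0.26956703 0.043     ]
bl [0.45322499 0.3902688  0.043     ]
```

```bash
python3 - <<'E'
from h import *
from station import arm
print([a for a in dir(arm) if a[0]!='_'])
P=[.5716,.0131,-.1402]
for uv,z in (((341,199),.195),((303,196),.195),((378.5,204),.195)): print(onz('top',uv,z))
for p in ((0,.125,.205),(-.072,.079,.212),(0,-.06,.175)): print(tw(P,p))
E
```

```text
['Unreachable', 'tip_extent']
[ 0.53253394 -0.03485347  0.195     ]
[0.53832838 0.04709226 0.195     ]
[ 0.5223568  -0.11538802  0.195     ]
[0.58906764 0.13687351 0.205     ]
[0.51134601 0.10138622 0.212     ]
[ 0.56321553 -0.04631128  0.175     ]
```

```bash
python3 -m jog '[[[0,0,0.06,0,0,0,1],[0,0.02,0.06,0,0,0,1],[0.02,0.05,0.06,0,0,0.17,1],[0.03,0.06,0.03,0,0,0.17,1],[0.03,0.06,0,0,0,0.17,1],[0.03,0.06,0,0,0,0.17,1],[0.03,0.06,0,0,0,0.17,1],[0.03,0.06,0,0,0,0.18,1],[0.03,0.06,0,0,0,0,1],[0.03,0.06,0,0,0,0,1],[0.03,0.06,0,0,0,0,1],[0.02,0.055,0,0,0,0,1],[0,0,0,0,0,0,0.8]]]'; python3 - <<'E'
from station import monitor, grab_frame
import cv2
s=monitor.get_state(); print(s['t'],s['eef_pos'],s['ee_rot'],s['force'],s['width'],s['q'])
f=grab_frame("wrist"); cv2.imwrite('pics/w1.png',f['pixels'][:,:,::-1]); print(f['K'],f['hand_eye'])
E
```

```text
t: 1.72
eef_pos: [0.5108, -0.0663, 0.4019]
ee_rot: [3.142, -0.002, 2.99]
force: [-1.2, -1.3, 0.4]
width: 0.0822
1.725 [ 0.51083178 -0.06632321  0.40194232] [ 3.14158117e+00 -1.90625761e-03  2.99025936e+00] [-1.21964427 -1.30829491  0.43828538] 0.08222362593183721 [ 2.51795329e-01  2.54654124e-02  1.40827705e-02 -7.58423136e-04
 -1.56116263e+00 -4.03120668e-01]
[[293.26113087   0.         278.00758625]
 [  0.         293.26113087 213.22974698]
 [  0.           0.           1.        ]] [[ 9.99999686e-01  7.85014351e-04  1.10680559e-04 -8.11990643e-04]
 [-7.81938926e-04  9.53659392e-01  3.00887277e-01 -8.15657354e-02]
 [ 1.30649276e-04 -3.00887269e-01  9.53659706e-01 -1.73763124e-01]
 [ 0.00000000e+00  0.00000000e+00  0.00000000e+00  1.00000000e+00]]
```

View pics/w1.png

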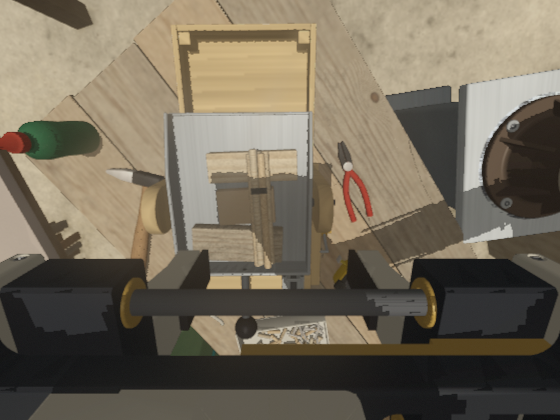

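```bash
cat >> h.py <<'E'
from scipy.spatial.transform import Rotation as Ro
def crop(im,x0,y0,x1,y1,s,n):
    c=cv2.resize(im[y0:y1,x0:x1],None,fx=s,fy=s,interpolation=cv2.INTER_CUBIC)
    for x in range((x0//20+1)*20,x1,20):
        cv2.line(c,((x-x0)*s,0),((x-x0)*s,6),(0,0,255),1); cv2.putText(c,str(x),((x-x0)*s-10,18),0,.4,(0,0,255),1)
    for y in range((y0//20+1)*20,y1,20):
        cv2.line(c,(0,(y-y0)*s),(6,(y-y0)*s),(0,0,255),1); cv2.putText(c,str(y),(8,(y-y0)*s+4),0,.4,(0,0,255),1)
    cv2.imwrite(n,c)
KW=np.array([[293.26113,0,278.007586],[0,293.26113,213.229747],[0,0,1]])
HE=np.array([[9.99999686e-01,7.85014351e-04,1.10680559e-04,-8.11990643e-04],[-7.81938926e-04,9.53659392e-01,3.00887277e-01,-8.15657354e-02],[1.30649276e-04,-3.00887269e-01,9.53659706e-01,-1.73763124e-01],[0,0,0,1]])
def setw(pos,rpy):
    T=np.eye(4);T[:3,:3]=Ro.from_euler('xyz',rpy).as_matrix();T[:3,3]=pos
    V['wrist']=np.linalg.inv(T@HE)[:3]; K['wrist']=KW
def shot(n,cam='wrist',box=None,s=4):
    from station import monitor, grab_frame
    st=monitor.get_state(); 
    if cam=='wrist': setw(st['eef_pos'],st['ee_rot'])
    im=grab_frame(cam)['pixels'][:,:,::-1].copy()
    cv2.imwrite(f'pics/{n}_full.png',im)
    if box: crop(im,*box,s,f'pics/{n}.png')
    print('t',st['t'].__round__(2),'pos',list(np.round(st['eef_pos'],4)),'rot',list(np.round(st['ee_rot'],4)),'F',np.round(st['force'],1),'w',round(st['width'],4))
    return st,im
E
python3 -m jog '[[[0,0,0,0,0,0,0.8],[0,0,0,0,0,0,0.8]]]'; python3 -c "
from h import *
shot('w2',box=(150,105,350,255))"
```

```text
t: 2.02
eef_pos: [0.5097, -0.0708, 0.4033]
ee_rot: [3.142, 0.0, 2.984]
force: [-0.2, 0.0, 0.3]
width: 0.0702
t 2.02 pos [np.float64(0.5097), np.float64(-0.0708), np.float64(0.4033)] rot [np.float64(3.1416), np.float64(0.0003), np.float64(2.984)] F [-0.2  0.   0.3] w 0.0702
```

View pics/w2.png

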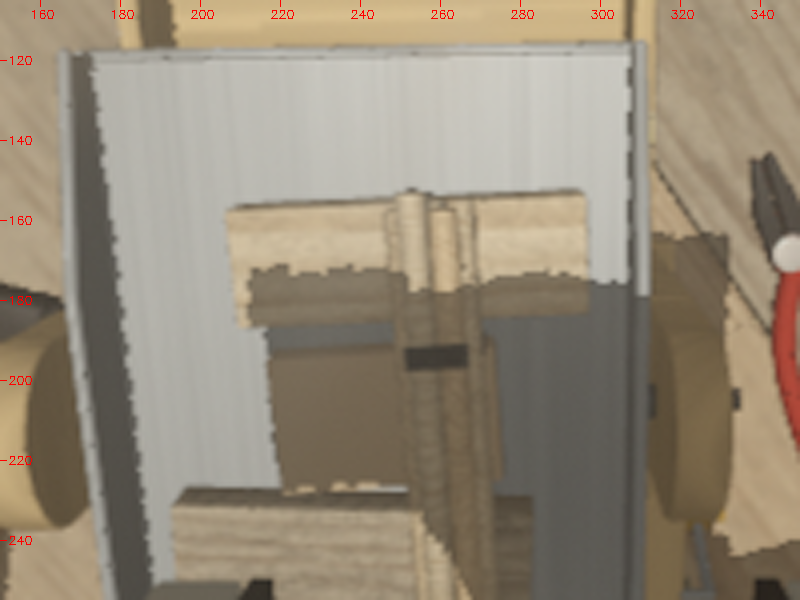

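```bash
python3 - <<'E'
from h import *
im=cv2.imread('pics/w2_full.png'); crop(im,200,220,340,325,5,'pics/w2b.png')
E
```

```text
(no output)
```

View pics/w2b.png

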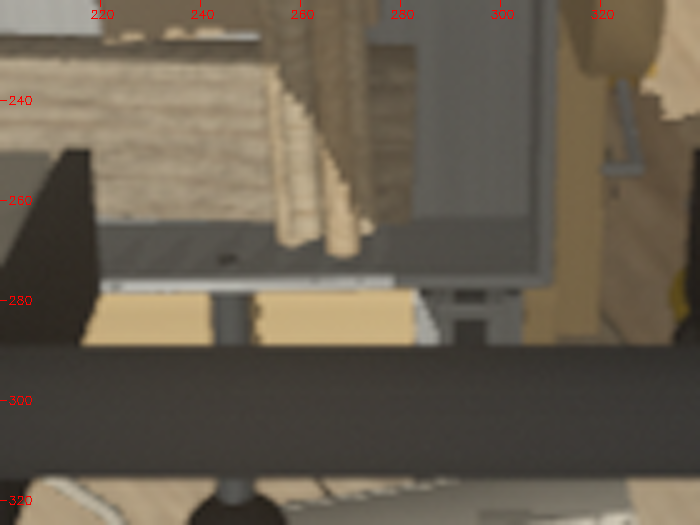

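```bash
python3 - <<'E'
from h import *
setw([.5097,-.0708,.4033],[3.1416,.0003,2.984]); P=[.5716,.0131,-.1402]
a=[onz('wrist',uv,.195) for uv in((258.5,157),(265,266))]+[onz('top',uv,.195) for uv in ((303,196),(378.5,204))]
for p in a: print(p)
print((a[0]+a[1])/2, np.linalg.norm(a[0]-a[1]), np.arctan2(-(a[1]-a[0])[0],(a[1]-a[0])[1]))
print('tape',onz('wrist',(259,194),.204))
# width check at row 200
for r,l,h in((160,248,269),(220,251.5,273)): print(onz('wrist',(l,r),.19),onz('wrist',(h,r),.19))
for p in((.0925,-.147,.163),(-.0925,-.147,.163),(0,.125,.205),(-.072,.079,.212)): print(proj('wrist',tw(P,p)))
for uv in((165,117),(311,115),(309.5,277)): print(onz('wrist',uv,.2 if uv[1]>200 else .165))
E
```

```text
[ 0.52959725 -0.11138196  0.195     ]
[0.54776204 0.04378502 0.195     ]
[0.53832838 0.04709226 0.195     ]
[ 0.5223568  -0.11538802  0.195     ]
[ 0.53867964 -0.03379847  0.195     ] 0.15622660195029292 -0.11653565293486282
tape [ 0.53661149 -0.06514663  0.204     ]
[ 0.54427579 -0.10917988  0.19      ] [ 0.51712168 -0.1048881   0.19      ]
[ 0.55493544 -0.02686904  0.19      ] [ 0.52532691 -0.02219212  0.19      ]
[174.75069457 142.54416822]
[309.24689687 140.25112835]
[248.27119453 327.46300948]
[296.07501787 303.42730938]
[ 0.6461431  -0.17972921  0.165     ]
[ 0.45326959 -0.15179702  0.165     ]
[0.48647807 0.06872149 0.2       ]
```

```bash
python3 - <<'E'
from h import *
setw([.5097,-.0708,.4033],[3.1416,.0003,2.984])
for uv,z in (((260,191.5),.181),((260,227),.181),((258,186),.185),((258,229),.185)): print(onz('wrist',uv,z))
im=cv2.imread('pics/top0.png'); crop(im,290,175,400,230,7,'pics/top0c.png')
E
python3 -m jog '[[[0.007,0.009,-0.03,0,0,0.047,0.8],[0.01,0.014,-0.03,0,0,0,0.8],[0.01,0.014,-0.03,0,0,0,0.8],[0,0,-0.03,0,0,0,0.8],[0,0,0,0,0,0,0.8],[0,0,0,0,0,0,0.8]]]'
python3 -c "
from h import *
shot('w3',box=(190,150,330,300))"
```

```text
[ 0.53702308 -0.06310829  0.181     ]
[ 0.54614321 -0.01161184  0.181     ]
[ 0.53797738 -0.07198518  0.185     ]
[ 0.54900032 -0.01047956  0.185     ]
t: 2.82
eef_pos: [0.5376, -0.0334, 0.2846]
ee_rot: [3.142, 0.002, 3.032]
force: [0.2, 0.0, -1.3]
width: 0.07
t 2.83 pos [np.float64(0.5376), np.float64(-0.0334), np.float64(0.2846)] rot [np.float64(3.1416), np.float64(0.0018), np.float64(3.0318)] F [ 0.2  0.  -1.3] w 0.07
```

View pics/top0c.png

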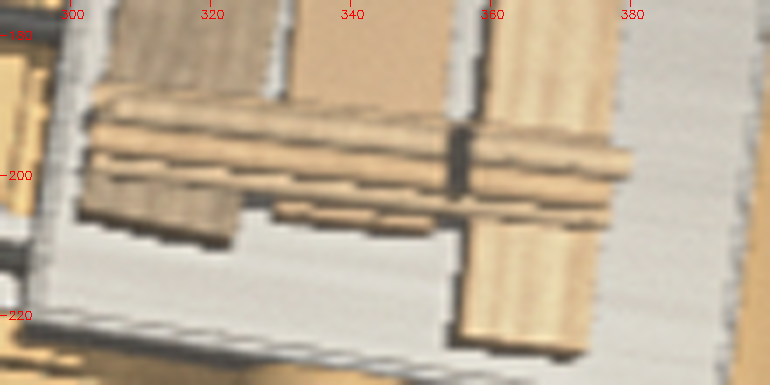

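View pics/w3_full.png

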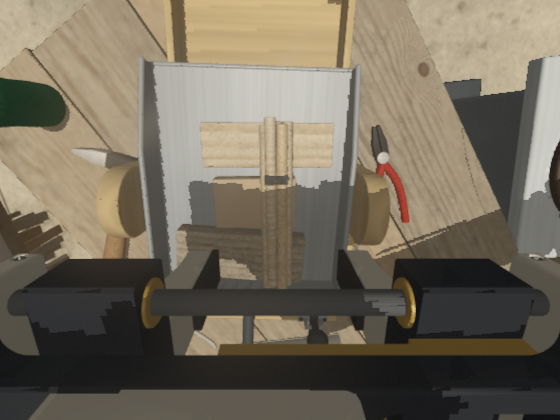

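```bash
python3 -m jog '[[[0,-0.001,-0.025,0,0,0,0.8],[0,-0.001,-0.025,0,0,0,0.8],[0,0,-0.015,0,0,0,0.8],[0,0,-0.0105,0,0,0,0.8],[0,0,0,0,0,0,0.8],[0,0,0,0,0,0,0.8]]]' 20; python3 -m jog '[[[0,0,0,0,0,0,0.2],[0,0,0,0,0,0,0.2],[0,0,0,0,0,0,0.2],[0,0,0,0,0,0,0.2],[0,0,0,0,0,0,0.2]]]' 20
```

```text
t: 3.62
eef_pos: [0.5376, -0.0347, 0.2084]
ee_rot: [3.141, 0.001, 3.033]
force: [-0.8, 0.1, -1.0]
width: 0.0702
t: 4.25
eef_pos: [0.537, -0.0348, 0.2076]
ee_rot: [-3.142, -0.0, 3.033]
force: [-0.5, 0.4, -0.3]
width: 0.0256
```

```bash
python3 -m jog '[[[0,0,0,0,0,0,0.2],[0,0,0,0,0,0,0.2]]]' 25;python3 -c "
from h import *
shot('w4',box=(190,100,330,300),s=3)"
```

```text
t: 4.5
eef_pos: [0.537, -0.0348, 0.2076]
ee_rot: [-3.142, -0.0, 3.033]
force: [0.3, 0.4, -0.5]
width: 0.0177
t 4.5 pos [np.float64(0.537), np.float64(-0.0348), np.float64(0.2076)] rot [np.float64(-3.1416), np.float64(-0.0), np.float64(3.0326)] F [ 0.3  0.4 -0.5] w 0.0177
```

View pics/w4_full.png

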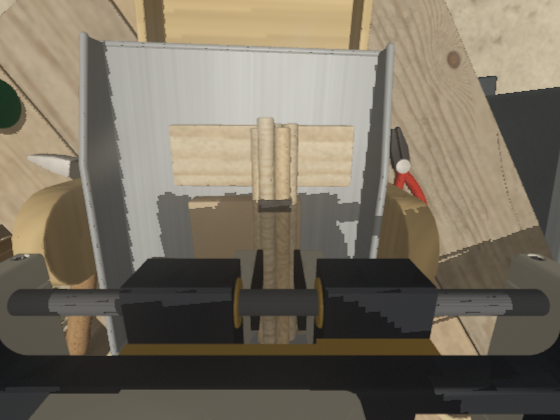

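```bash
python3 -c "
from station import arm; print(arm.tip_extent)
from h import *
im=cv2.imread('pics/w4_full.png'); crop(im,220,100,340,250,4,'pics/w4a.png');
shot('s4','scene',(255,100,415,230),5)
"
```

```text
0.025
t 4.55 pos [np.float64(0.537), np.float64(-0.0348), np.float64(0.2076)] rot [np.float64(-3.1416), np.float64(-0.0), np.float64(3.0326)] F [ 0.2 -0.4 -0.2] w 0.0177
```

View pics/s4.png

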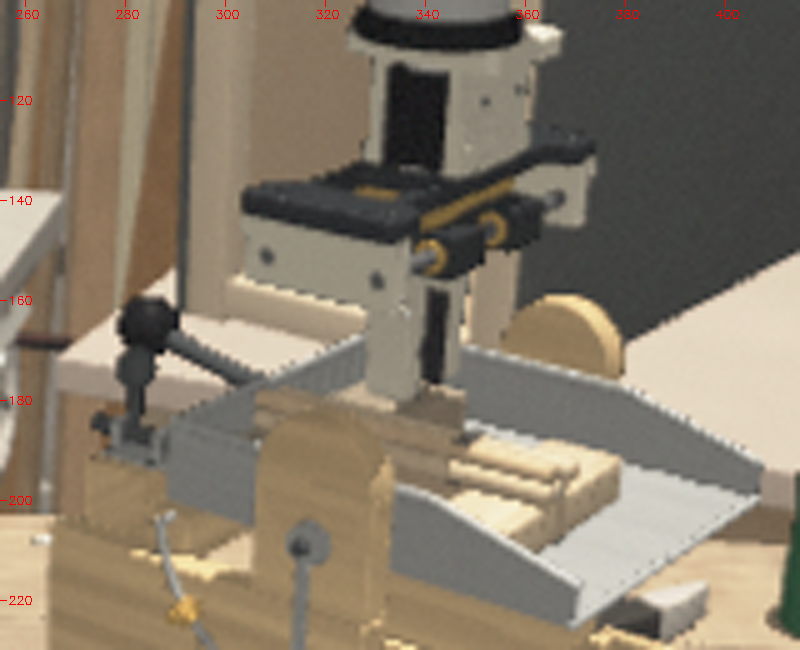

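```bash
python3 -c "
from h import *
im=cv2.imread('pics/w4_full.png'); crop(im,200,200,340,360,4,'pics/w4a.png');"
```

```text
(no output)
```

View pics/w4a.png

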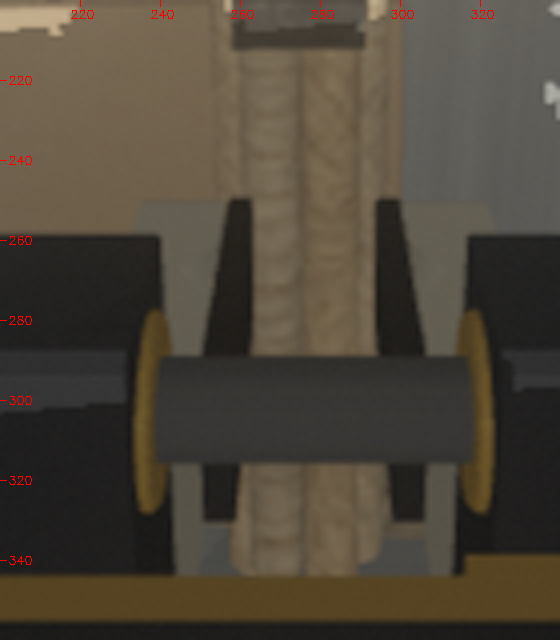

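```bash
python3 -c "
from h import *
for dz in (.025,.006,0):
  for dx in (-.03,-.009,.009):
    print(dz,dx,proj('scene',(.537+dx,-.0348,.2076-dz)))
P=[.5716,.0131,-.1402]
for x,y,z in((-.0925,.07,.2),(.0925,.07,.2),(-.0925,-.147,.163),(.0925,-.147,.163),(-.127,-.06,.234),(.127,-.06,.234),(-.127,-.06,.175),(0,.125,.205),(-.072,.079,.212)): print((x,y,z),proj('scene',tw(P,(x,y,z))))
"
```

```text
0.025 -0.03 [330.80074484 196.31064027]
0.025 -0.009 [334.49833833 193.45444095]
0.025 0.009 [337.58235153 191.0722006 ]
0.006 -0.03 [331.32857407 188.75241655]
0.006 -0.009 [335.0434105  185.98860394]
0.006 0.009 [338.14123177 183.68384635]
0 -0.03 [331.49676813 186.3439703 ]
0 -0.009 [335.21707594 183.6099136 ]
0 0.009 [338.31927683 181.33010408]
(-0.0925, 0.07, 0.2) [279.13182132 180.63307652]
(0.0925, 0.07, 0.2) [321.6087149  162.35897518]
(-0.0925, -0.147, 0.163) [356.43572131 219.67038511]
(0.0925, -0.147, 0.163) [394.01101248 195.34224926]
(-0.127, -0.06, 0.234) [316.41691293 184.25345321]
(0.127, -0.06, 0.234) [372.08916519 157.36653811]
(-0.127, -0.06, 0.175) [315.03303252 208.90597324]
(0, 0.125, 0.205) [284.55135632 164.48884016]
(-0.072, 0.079, 0.212) [281.53212866 172.949564  ]
```

```bash
python3 -c "
from h import *
HEi=np.linalg.inv(HE)
for z in(.025,.006,-.041):
  for x in (-.009,.009):
    for y in(-.0095,.0095):
      q=HEi@[x,y,z,1]; q=KW@q[:3]; print(x,y,z,q[:2]/q[2],q[2])
"
```

```text
-0.009 -0.0095 0.025 [266.59786406 225.6058127 ] 0.21123513891520307
-0.009 0.0095 0.025 [266.87843686 249.77245435] 0.21695199717434788
0.009 -0.0095 0.025 [291.58741671 225.62531306] 0.21123713116526055
0.009 0.0095 0.025 [291.20949832 249.79121894] 0.21695398942440536
-0.009 -0.0095 0.006 [265.52354993 235.44852232] 0.1931156045111172
-0.009 0.0095 0.006 [265.86058006 261.53446282] 0.198832462770262
0.009 -0.0095 0.006 [292.85779414 235.46975078] 0.19311759676117468
0.009 0.0095 0.006 [292.40891083 261.55481955] 0.1988344550203195
-0.009 -0.0095 -0.041 [261.73808432 270.13040705] 0.14829359835364164
-0.009 0.0095 -0.041 [262.31371733 302.52080758] 0.15401045661278645
0.009 -0.0095 -0.041 [297.33409275 270.15758584] 0.1482955906036991
0.009 0.0095 -0.041 [296.58841385 302.54655852] 0.1540124488628439
```

```bash
python3 -m jog '[[[0,0,0,0,0,0,0.1],[0,0,0,0,0,0,0.1],[0,0,0,0,0,0,0.1]]]' 10;python3 -c "
from h import *
st,im=shot('w5',box=(200,150,350,300)); print(st['moment'])
shot('s5','scene',(305,150,385,215),9)"
```

```text
t: 4.97
eef_pos: [0.537, -0.0348, 0.2076]
ee_rot: [3.142, -0.0, 3.033]
force: [-0.2, 0.4, 0.7]
width: 0.0091
t 4.97 pos [np.float64(0.537), np.float64(-0.0348), np.float64(0.2076)] rot [np.float64(3.1416), np.float64(-0.0), np.float64(3.0326)] F [-0.2  0.4  0.7] w 0.0091
[ 0.0544758   0.07893269 -0.01498297]
t 5.03 pos [np.float64(0.537), np.float64(-0.0347), np.float64(0.2076)] rot [np.float64(3.1416), np.float64(0.0), np.float64(3.0326)] F [ 0.2 -0.3 -0.1] w 0.0092
```

View pics/w5.png

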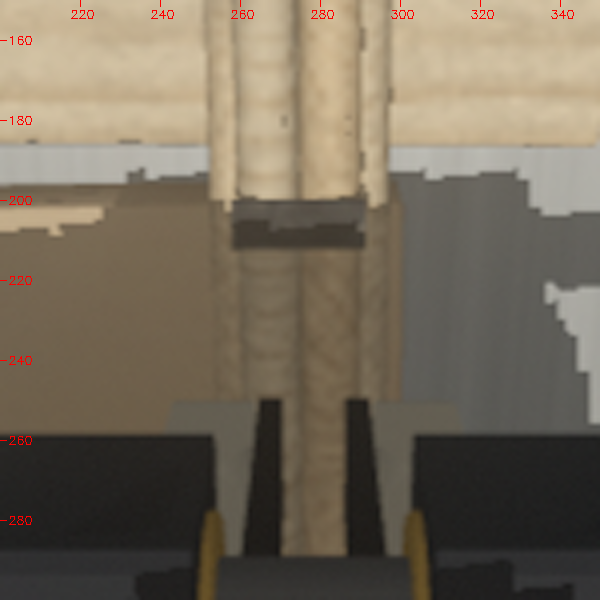

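View pics/s5.png

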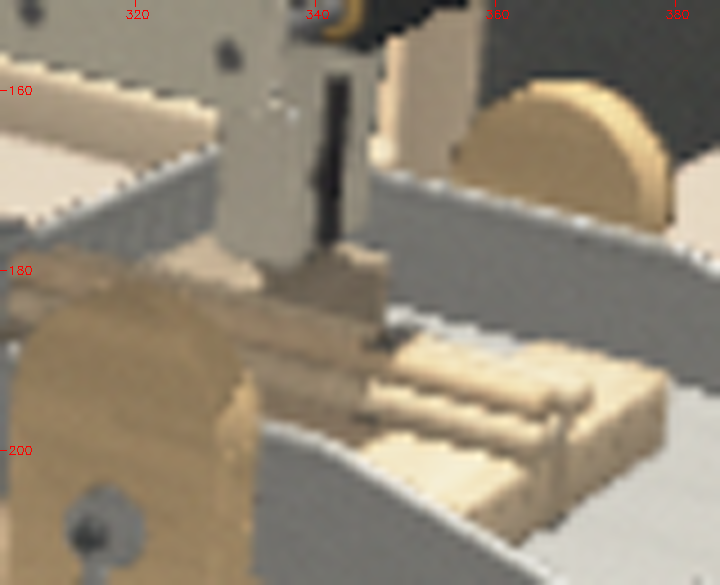

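```bash
python3 -c "
from h import *
setw([.537,-.0348,.2076],[3.1416,0,3.0326])
for p in((.5366,-.0651,.204),(.5546,-.109,.19),(.5296,-.1114,.195)): print(p,proj('wrist',p))
P=[.5716,.0131,-.1402]
for p in((.0925,-.147,.163),(-.0925,-.147,.163)): print(proj('wrist',tw(P,p)))
setw([.5376,-.0334,.2846],[3.1416,.0018,3.0318]); print('w3',proj('wrist',(.5366,-.0651,.204)),proj('wrist',(.5296,-.1114,.195)))
"
```

```text
(0.5366, -0.0651, 0.204) [274.66633321 206.32282006]
(0.5546, -0.109, 0.19) [238.8823231  136.79284629]
(0.5296, -0.1114, 0.195) [277.77264228 128.62714161]
[110.27176832  95.03167794]
[376.33675509 104.13141665]
w3 [276.26787728 180.32530095] [278.48498187 124.55762029]
```

```bash
python3 -m jog '[[[0,0,0,0,0,0,0.8],[0,0,0,0,0,0,0.8],[0,0,0,0,0,0,0.8],[0,0,0,0,0,0,0.8],[0,0,0,0,0,0,0.8],[0,0,0,0,0,0,0.8],[0,0,-0.01,0,0,0,0.8],[0,0,-0.01,0,0,0,0.8],[0,0,0,0,0,0,0.8]]]' 20;python3 -c "
from h import *
st,im=shot('w6',box=(180,150,380,300)); print(st['moment'])
shot('s6','scene',(305,150,385,215),9)"
```

```text
t: 6.2
eef_pos: [0.5362, -0.0349, 0.1862]
ee_rot: [-3.141, -0.002, 3.032]
force: [-0.1, 0.8, -0.5]
width: 0.0702
t 6.2 pos [np.float64(0.5362), np.float64(-0.0349), np.float64(0.1862)] rot [np.float64(-3.1409), np.float64(-0.0023), np.float64(3.0325)] F [-0.1  0.8 -0.5] w 0.0702
[0.00707896 0.11219967 0.05601912]
t 6.25 pos [np.float64(0.5367), np.float64(-0.0349), np.float64(0.1869)] rot [np.float64(-3.141), np.float64(-0.0013), np.float64(3.0326)] F [0.2 0.2 0.5] w 0.0702
```

View pics/w6.png

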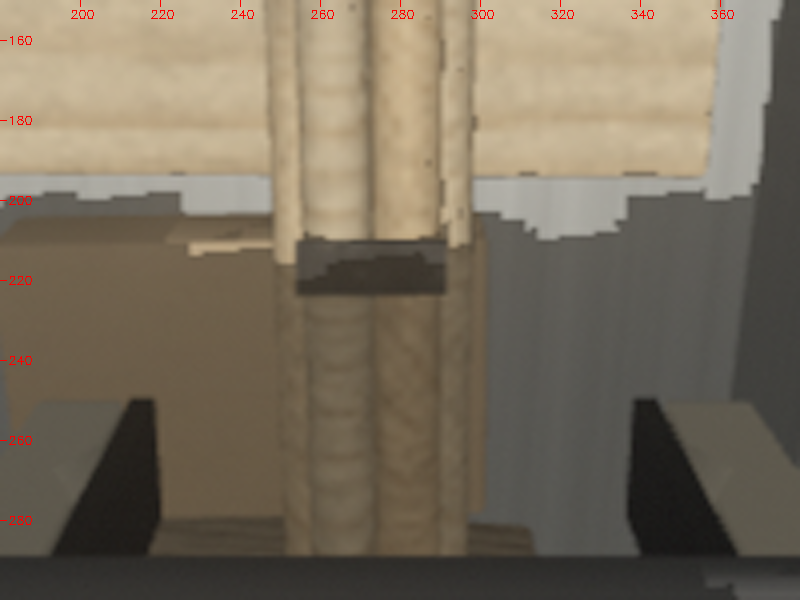

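View pics/s6.png

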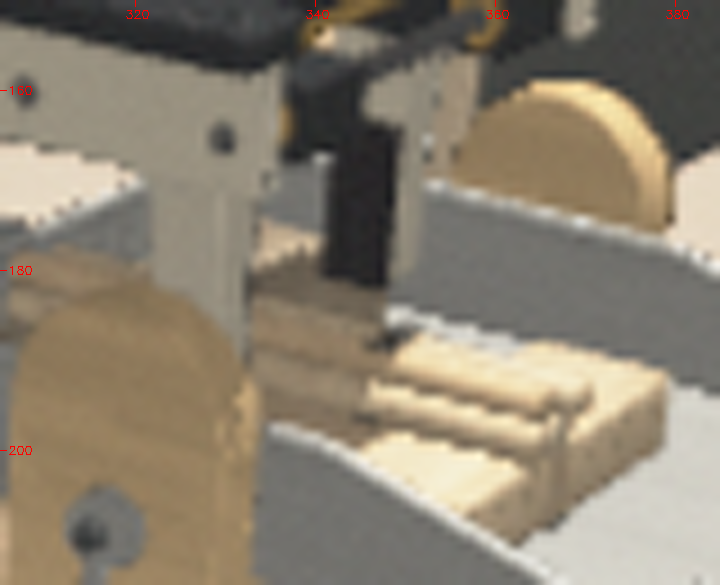

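```bash
python3 -m jog '[[[0,0,-0.008,0,0,0,0.8],[0,0,-0.006,0,0,0,0.8],[0,0,0,0,0,0,0.8],[0,0,0,0,0,0,0.8]]]' 20;python3 -c "
from h import *
st,im=shot('w7',box=(180,150,380,300)); print(st['moment'])
shot('s7','scene',(305,150,385,215),9)
for z in (.205,.195,.185): print(z,[proj('scene',(.537+dx,-.0348+dy,z)).round(1) for dx,dy in((-.035,-.01),(.035,-.01),(-.055,-.01))])"
```

```text
t: 6.8
eef_pos: [0.5371, -0.0348, 0.1737]
ee_rot: [-3.142, 0.0, 3.033]
force: [0.3, 0.0, 1.1]
width: 0.07
t 6.8 pos [np.float64(0.5371), np.float64(-0.0348), np.float64(0.1737)] rot [np.float64(-3.1415), np.float64(0.0001), np.float64(3.0326)] F [0.3 0.  1.1] w 0.07
[0.02297936 0.05273172 0.03225878]
t 6.85 pos [np.float64(0.5372), np.float64(-0.0348), np.float64(0.1738)] rot [np.float64(3.1416), np.float64(0.0003), np.float64(3.0327)] F [ 0.4 -0.1  0.2] w 0.0702
0.205 [array([334.5, 188.9]), array([346.4, 179.9]), array([330.9, 191.7])]
0.195 [array([334.2, 193. ]), array([346.1, 183.8]), array([330.6, 195.7])]
0.185 [array([333.9, 197. ]), array([345.8, 187.6]), array([330.3, 199.8])]
```

View pics/w7.png

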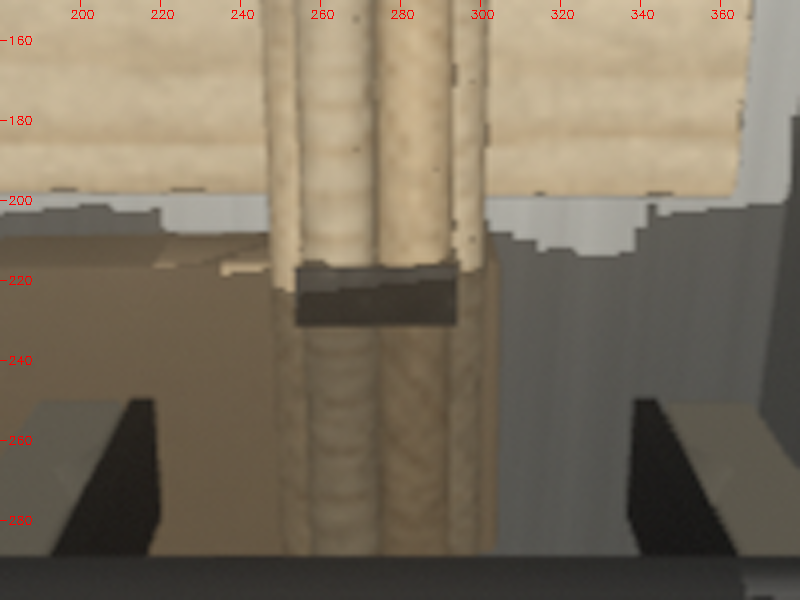

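View pics/s7.png

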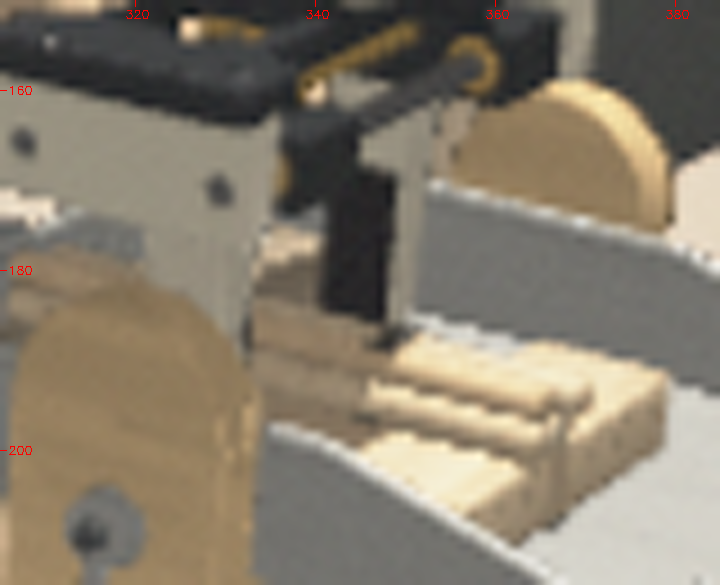

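```bash
python3 -m jog '[[[0,0,-0.0025,0,0,0,0.8],[0,0,0,0,0,0,0.2],[0,0,0,0,0,0,0.2],[0,0,0,0,0,0,0.2],[0,0,0,0,0,0,0.2],[0,0,0,0,0,0,0.2],[0,0,0,0,0,0,0.2]]]' 20
```

```text
t: 7.78
eef_pos: [0.5371, -0.0347, 0.1711]
ee_rot: [3.142, 0.0, 3.033]
force: [-0.1, 0.4, 0.1]
width: 0.0294
```

```bash
python3 -m jog '[[[0,0,0,0,0,0,0.2],[0,0,0.015,0,0,0,0.2],[0,0,0.025,0,0,0,0.2],[0,0,0.025,0,0,0,0.2],[0,0,0.025,0,0,0,0.2],[0,0,0.01,0,0,0,0.2],[0,0,0,0,0,0,0.2]]]' 30;python3 -c "
from h import *
st,im=shot('s8','scene',(255,80,415,230),5)"
```

```text
t: 8.65
eef_pos: [0.5371, -0.0347, 0.2716]
ee_rot: [3.141, 0.001, 3.033]
force: [0.2, -0.3, -1.8]
width: 0.0287
t 8.65 pos [np.float64(0.5371), np.float64(-0.0347), np.float64(0.2716)] rot [np.float64(3.141), np.float64(0.001), np.float64(3.0325)] F [ 0.2 -0.3 -1.8] w 0.0287
```

View pics/s8.png

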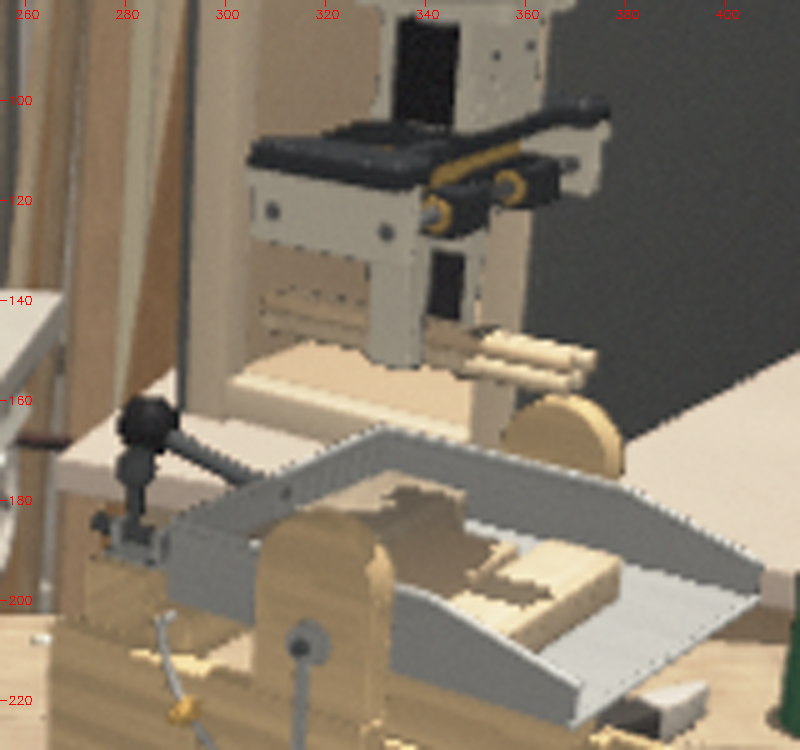

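```bash
python3 -m jog '[[[0,0.015,0,0,0,0,0.2],[0.002,0.03,0,0,0,-0.178,0.2],[0.002,0.034,0,0,0,-0.178,0.2],[0.002,0.034,0,0,0,-0.178,0.2],[0.002,0.034,0,0,0,-0.178,0.2],[0.002,0.034,0,0,0,-0.178,0.2],[0.002,0.034,0,0,0,-0.178,0.2],[0.002,0.034,0,0,0,-0.178,0.2],[0.002,0.034,0,0,0,-0.178,0.2],[0,0.034,0,0,0,0,0.2],[0,0.034,0,0,0,0,0.2],[0,0.018,0,0,0,0,0.2],[0,0,0,0,0,0,0.2],[0,0,-0.03,0,0,0,0.2],[0,0,-0.03,0,0,0,0.2],[0,0,-0.03,0,0,0,0.2],[0,0,0,0,0,0,0.2],[0,0,0,0,0,0,0.2]]]' 30;python3 -c "
from h import *
st,im=shot('w9');shot('t9','top',(130,140,290,260),5)"
```

```text
t: 10.95
eef_pos: [0.5537, 0.3341, 0.1825]
ee_rot: [3.14, -0.0, 1.608]
force: [0.6, -0.6, -0.9]
width: 0.0289
t 10.95 pos [np.float64(0.5537), np.float64(0.3341), np.float64(0.1825)] rot [np.float64(3.1403), np.float64(-0.0004), np.float64(1.6084)] F [ 0.6 -0.6 -0.9] w 0.0289
t 11.0 pos [np.float64(0.5538), np.float64(0.3345), np.float64(0.1829)] rot [np.float64(3.1396), np.float64(-0.0012), np.float64(1.6085)] F [-0.3 -0.8 -1.3] w 0.029
```

View pics/w9_full.png

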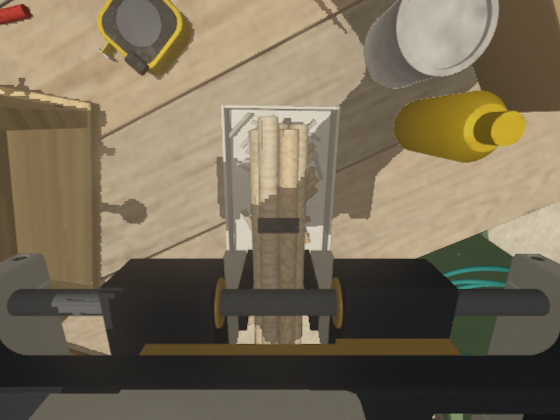

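View pics/t9.png

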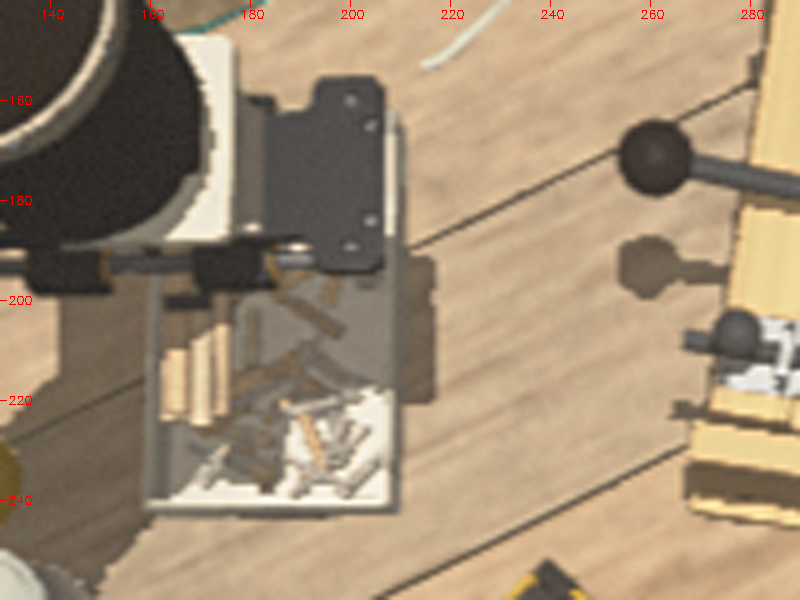

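```bash
python3 -c "
from h import *
setw([.5537,.3341,.1825],[3.1403,-.0004,1.6084])
for uv in((222,107),(339.5,107.5),(226.5,230),(334,230)): print(uv,onz('wrist',uv,.043))
for uv,z in(((278.5,118),.2),((268,118),.2),((289,129),.2),((255,128),.19),((301,126),.19)): print(uv,onz('wrist',uv,z))
"
```

```text
(222, 107) [0.46144032 0.27350579 0.043     ]
(339.5, 107.5) [0.45737956 0.39153526 0.043     ]
(226.5, 230) [0.59347808 0.27608993 0.043     ]
(334, 230) [0.58878403 0.39864389 0.043     ]
(278.5, 118) [0.47088643 0.330393   0.2       ]
(268, 118) [0.47109052 0.32507908 0.2       ]
(289, 129) [0.47603273 0.3359732  0.2       ]
(255, 128) [0.47647824 0.31783045 0.19      ]
(301, 126) [0.47447592 0.34278188 0.19      ]
```

```bash
python3 -m jog '[[[0.002,0.001,-0.02,0,0,0,0.2],[0,0,-0.035,0,0,0,0.2],[0,0,-0.035,0,0,0,0.2],[0,0,-0.035,0,0,0,0.2],[0,0,-0.03,0,0,0,0.2],[0,0,-0.02,0,0,0,0.2],[0,0,0,0,0,0,0.2],[0,0,0,0,0,0,0.2]]]' 30;python3 -m jog '[[[0,0,-0.004,0,0,0,0.2],[0,0,-0.003,0,0,0,0.2],[0,0,0,0,0,0,0.2]]]';python3 -c "
from h import *
st,im=shot('w10')"
```

```text
t: 12.05
eef_pos: [0.5559, 0.3361, 0.0077]
ee_rot: [3.14, -0.001, 1.609]
force: [-0.4, -1.4, -0.9]
width: 0.0287
t: 12.42
eef_pos: [0.5549, 0.3352, -0.0009]
ee_rot: [-3.141, 0.0, 1.609]
force: [-0.0, 0.3, -0.4]
width: 0.0289
t 12.43 pos [np.float64(0.5549), np.float64(0.3352), np.float64(-0.0009)] rot [np.float64(-3.1415), np.float64(0.0001), np.float64(1.6085)] F [-0.   0.3 -0.4] w 0.0289
```

View pics/w10_full.png

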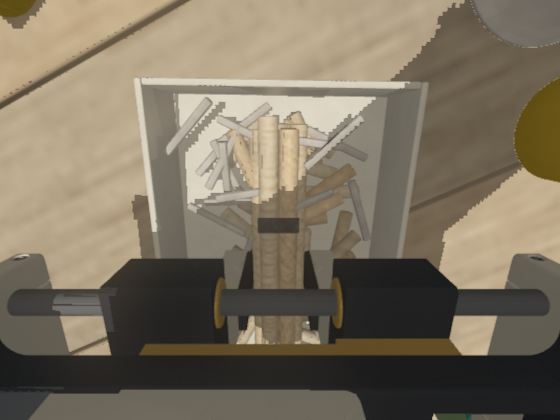

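Bundle is inside the tray, centred, not yet on the floor; I feel down for contact.

```bash
python3 -m jog '[[[0,0,-0.003,0,0,0,0.2],[0,0,-0.003,0,0,0,0.2],[0,0,0,0,0,0,0.2]]]'; python3 -m jog '[[[0,0,-0.002,0,0,0,0.2],[0,0,0,0,0,0,0.2]]]'
```

```text
t: 12.85
eef_pos: [0.5548, 0.335, -0.0074]
ee_rot: [-3.141, 0.001, 1.609]
force: [0.4, 0.0, -1.5]
width: 0.0288
t: 13.1
eef_pos: [0.5549, 0.3351, -0.0091]
ee_rot: [-3.141, 0.0, 1.609]
force: [0.2, -0.9, -0.7]
width: 0.0292
```

```bash
python3 -m jog '[[[0,0,-0.0015,0,0,0,0.2],[0,0,0,0,0,0,0.2]]]'; python3 -m jog '[[[0,0,-0.0015,0,0,0,0.2],[0,0,0,0,0,0,0.2]]]'
```

```text
t: 13.35
eef_pos: [0.555, 0.3352, -0.0105]
ee_rot: [-3.141, 0.0, 1.609]
force: [0.3, 0.1, -0.7]
width: 0.0286
t: 13.6
eef_pos: [0.5551, 0.3353, -0.0109]
ee_rot: [3.141, -0.0, 1.609]
force: [-1.9, -1.8, 6.3]
width: 0.0289
```

```bash
python3 -m jog '[[[0,0,0.001,0,0,0,0.5],[0,0,0,0,0,0,0.5],[0,0,0,0,0,0,0.5],[0,0,0,0,0,0,0.5],[0,0,0.03,0,0,0,0.5],[0,0,0.05,0,0,0,0.5],[0,0,0.05,0,0,0,0.5]]]' 15;python3 -c "
from h import *
st,im=shot('w11')"
```

```text
t: 14.48
eef_pos: [0.5548, 0.335, 0.1201]
ee_rot: [-3.141, 0.001, 1.609]
force: [1.3, 1.2, -0.3]
width: 0.0434
t 14.47 pos [np.float64(0.5548), np.float64(0.335), np.float64(0.1201)] rot [np.float64(-3.141), np.float64(0.0007), np.float64(1.6087)] F [ 1.3  1.2 -0.3] w 0.0434
```

View pics/w11_full.png

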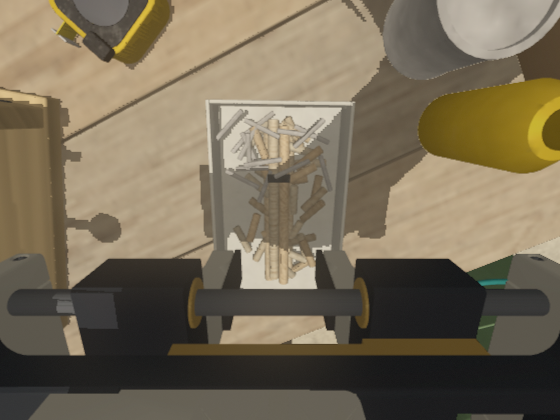

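```bash
python3 -m jog '[[[-0.004,0,0.05,0,0,0,0.5],[-0.004,-0.02,0.05,0,0,0.174,0.5],[-0.004,-0.025,0.05,0,0,0.174,0.5],[-0.004,-0.03,0.03,0,0,0.174,0.5],[-0.004,-0.03,0,0,0,0.174,0.5],[-0.004,-0.03,0,0,0,0.174,0.5],[-0.004,-0.03,0,0,0,0.174,0.5],[-0.004,-0.03,0,0,0,0.174,0.5],[-0.004,-0.029,0,0,0,0.174,0.5],[-0.008,-0.01,0,0,0,0,0.5],[0,0,0,0,0,0,0.5],[0,0,0,0,0,0,0.5]]]' 15;python3 -c "
from h import *
st,im=shot('w12',box=(200,130,360,250),s=5)
P=[.5716,.0131,-.1402]
for p in ((-.072,.079,.212),(0,.125,.205)): print(proj('wrist',tw(P,p)))"
```

```text
t: 16.02
eef_pos: [0.5112, 0.1019, 0.2991]
ee_rot: [3.141, 0.0, 2.999]
force: [0.1, 0.2, 0.0]
width: 0.0438
t 16.02 pos [np.float64(0.5112), np.float64(0.1019), np.float64(0.2991)] rot [np.float64(3.1414), np.float64(0.0002), np.float64(2.9993)] F [0.1 0.2 0. ] w 0.0438
[278.63826096 211.97117335]
[206.77148853 253.83618506]
```

View pics/w12_full.png

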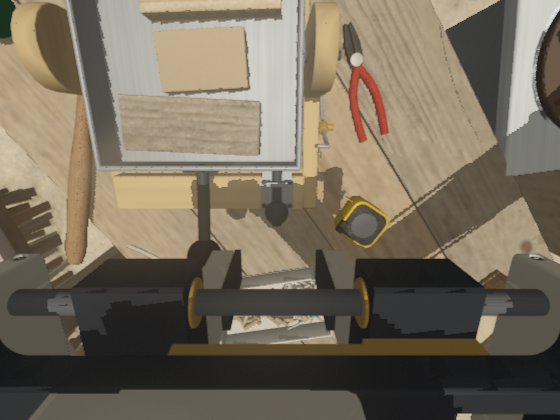

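```bash
python3 -m jog '[[[0.0015,0,-0.03,0,0,0,0.5],[0,0,-0.03,0,0,0,0.5],[0,0,-0.03,0,0,0,0.5],[0,0,-0.0225,0,0,0,0.5],[0,0,0,0,0,0,0.5],[0,0,0,0,0,0,0.15],[0,0,0,0,0,0,0.15],[0,0,0,0,0,0,0.15],[0,0,0,0,0,0,0.15],[0,0,0,0,0,0,0.15]]]' 15;python3 -c "
from h import *
shot('s13','scene',(245,110,375,230),6)"
```

```text
t: 17.32
eef_pos: [0.5129, 0.1015, 0.1874]
ee_rot: [3.141, 0.001, 3.001]
force: [-1.6, 0.9, 5.6]
width: 0.021
t 17.32 pos [np.float64(0.5129), np.float64(0.1015), np.float64(0.1874)] rot [np.float64(3.1408), np.float64(0.0012), np.float64(3.0008)] F [-1.6  0.9  5.6] w 0.021
```

View pics/s13.png

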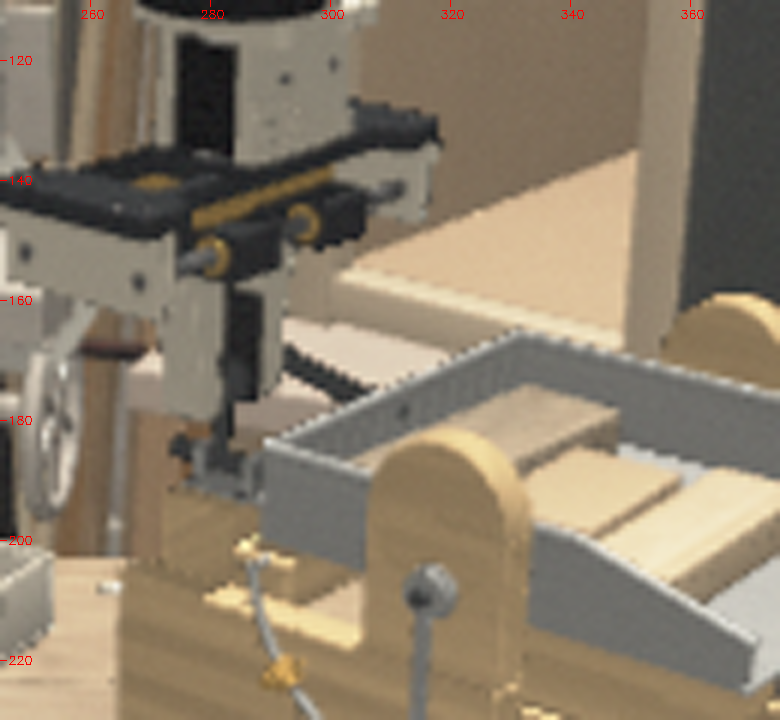

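```bash
python3 -m jog '[[[0.0005,0.004,0,0,0,0,0.15],[0.001,0.006,0,0,0,0,0.15],[0.001,0.006,0,0,0,0,0.15],[0.001,0.006,0,0,0,0,0.15],[0,0.002,0,0,0,0,0.15],[0,0,0,0,0,0,0.15],[0,0,0,0,0,0,0.15]]]';python3 -c "
from h import *
shot('s14','scene',(245,110,375,230),6);shot('w14')"
```

```text
t: 18.25
eef_pos: [0.5163, 0.125, 0.1874]
ee_rot: [-3.141, 0.001, 3.001]
force: [-2.0, -0.6, 6.4]
width: 0.0208
t 18.25 pos [np.float64(0.5163), np.float64(0.125), np.float64(0.1874)] rot [np.float64(-3.1414), np.float64(0.0009), np.float64(3.0008)] F [-2.  -0.6  6.4] w 0.0208
t 18.3 pos [np.float64(0.5163), np.float64(0.125), np.float64(0.1874)] rot [np.float64(-3.1414), np.float64(0.0008), np.float64(3.0007)] F [-2.3 -0.9  6.1] w 0.0208
```

View pics/s14.png

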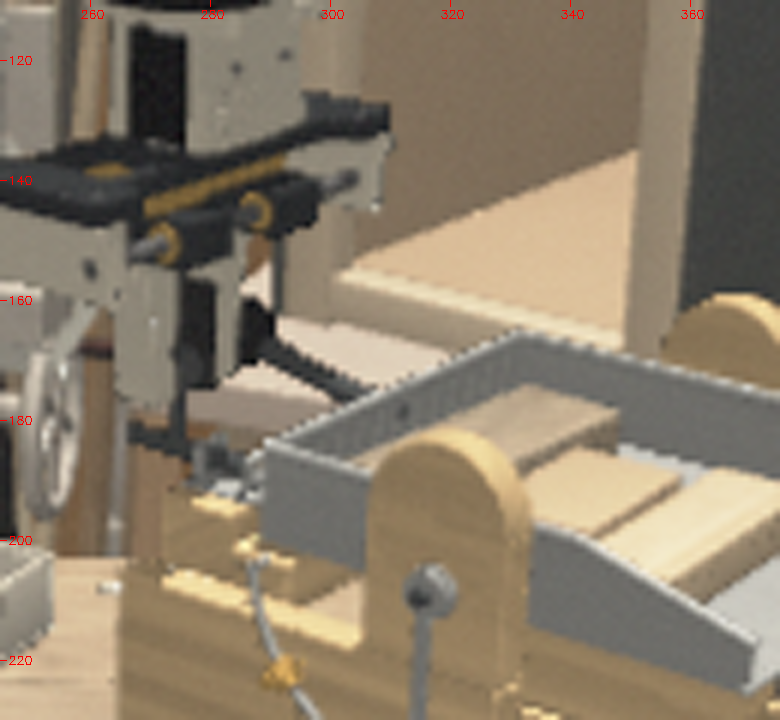

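View pics/w14_full.png

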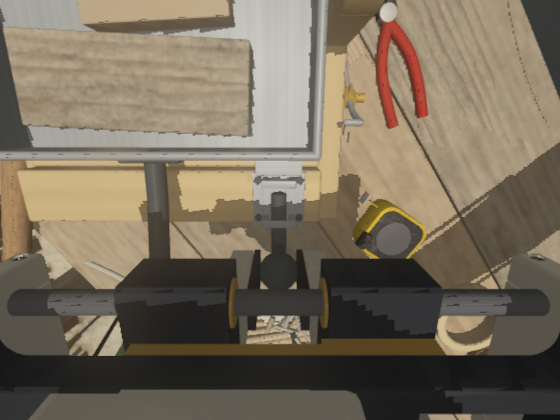

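```bash
python3 -m jog '[[[0,0,0,0,0,0,0.6],[0,0,0,0,0,0,0.6],[0,0,0,0,0,0,0.6],[0,0,0,0,0,0,0.6],[0,0,0.03,0,0,0,0.6],[0,0,0.03,0,0,0,0.6],[0.024,0.004,0,0,0,0,0.6],[0.025,0.004,0,0,0,0,0.6],[0.025,0.004,0,0,0,0,0.6],[0,0,0,0,0,0,0.6],[0,0,0,0,0,0,0.6]]]' 20;python3 -c "
from h import *
shot('s15','scene',(275,190,335,250),10);shot('w15',box=(180,150,380,300))"
```

```text
t: 19.73
eef_pos: [0.5896, 0.1371, 0.2462]
ee_rot: [-3.141, -0.001, 3.0]
force: [-0.9, -0.4, -0.7]
width: 0.0526
t 19.73 pos [np.float64(0.5896), np.float64(0.1371), np.float64(0.2462)] rot [np.float64(-3.1411), np.float64(-0.0008), np.float64(3.0004)] F [-0.9 -0.4 -0.7] w 0.0526
t 19.77 pos [np.float64(0.5895), np.float64(0.1371), np.float64(0.2465)] rot [np.float64(-3.1415), np.float64(-0.0003), np.float64(3.0006)] F [-0.4 -0.2 -0.1] w 0.053
```

View pics/s15.png

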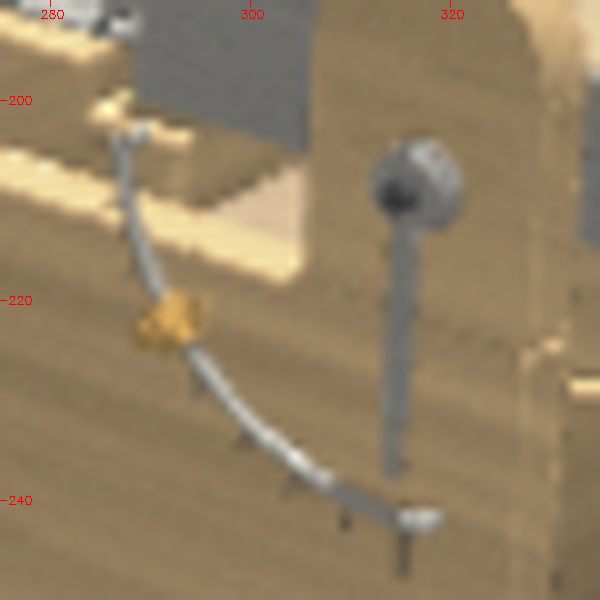

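View pics/w15_full.png

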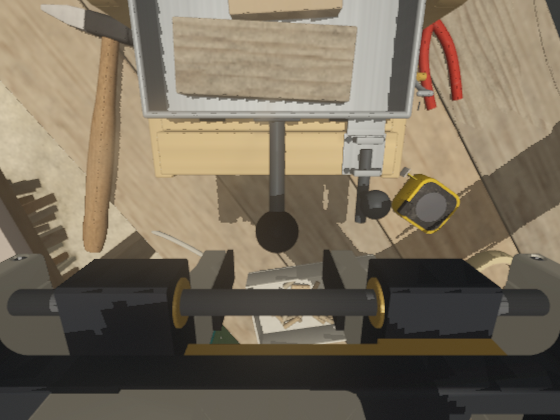

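```bash
python3 - <<'E'
from h import *
setw([.5895,.1371,.2465],[3.1415,0,3.0006])
P=[.573,.0131,-.1402]
print('ball pred',proj('wrist',tw(P,(0,.125,.205))), onz('wrist',(277,231),.205))
for xx in(-.130,-.135,-.14):
  print(xx,'hub',proj('scene',tw(P,(xx,-.06,.175))),'tip',proj('scene',tw(P,(xx,-.06,.103))))
  for th in(.8,.85,.9,.95,1.0): print(th,[proj('scene',tw(P,(xx,-.06+r*np.sin(th),.175-r*np.cos(th)))).round(1) for r in (.072,.08,.09)])
for th in (.82,.9,.98): print(th,.185*np.cos(th)-.03*np.sin(th)-.185,.185*np.sin(th)+.03*np.cos(th)-.03)
E
```

```text
ball pred [277.73517583 229.72778909] [0.59118812 0.13784819 0.205     ]
-0.13 hub [314.5520265  209.10592558] tip [312.95534618 237.77004812]
0.8 [array([295.2, 222.8]), array([293.1, 224.2]), array([290.6, 226. ])]
0.85 [array([294.4, 221.5]), array([292.2, 222.8]), array([289.6, 224.4])]
0.9 [array([293.6, 220.1]), array([291.4, 221.3]), array([288.7, 222.7])]
0.95 [array([292.9, 218.7]), array([290.6, 219.8]), array([287.8, 221. ])]
1.0 [array([292.3, 217.3]), array([289.9, 218.2]), array([287. , 219.3])]
-0.135 hub [313.28045409 209.80131958] tip [311.71215428 238.54174238]
0.8 [array([293.9, 223.5]), array([291.8, 224.9]), array([289.3, 226.7])]
0.85 [array([293.1, 222.2]), array([291. , 223.5]), array([288.3, 225.1])]
0.9 [array([292.3, 220.8]), array([290.1, 222. ]), array([287.4, 223.4])]
0.95 [array([291.6, 219.4]), array([289.3, 220.5]), array([286.5, 221.7])]
1.0 [array([291., 218.]), array([288.6, 218.9]), array([285.7, 220. ])]
-0.14 hub [312.00022134 210.50144972] tip [310.46072017 239.31855289]
0.8 [array([292.6, 224.2]), array([290.6, 225.6]), array([288. , 227.4])]
0.85 [array([291.8, 222.9]), array([289.7, 224.2]), array([287. , 225.8])]
0.9 [array([291. , 221.5]), array([288.8, 222.7]), array([286.1, 224.1])]
0.95 [array([290.3, 220.1]), array([288. , 221.2]), array([285.2, 222.4])]
1.0 [array([289.7, 218.7]), array([287.3, 219.6]), array([284.4, 220.7])]
0.82 -0.08072345154359835 0.12572861471810412
0.9 -0.09350196315875159 0.13356377732920435
0.98 -0.1068657499630089 0.14035268994400105
```

```bash
python3 -m jog '[[[0.0015,0.0005,-0.03,0,0,0,0.6],[0,0,-0.025,0,0,0,0.6],[0,0,-0.012,0,0,0,0.6],[0,0,0,0,0,0,0.6],[0,0,0,0,0,0,0.3],[0,0,0,0,0,0,0.3],[0,0,0,0,0,0,0.3],[0,0,0,0,0,0,0.3]]]' 20;python3 -c "
from h import *
shot('w16');shot('s16','scene',(235,100,365,230),6)
th=np.linspace(0,.96,17);y=.185*np.cos(th)-.03*np.sin(th);z=.185*np.sin(th)+.03*np.cos(th)
for i in range(16): print(th[i+1].round(2),(np.r_[.1397*(y[i+1]-y[i]),.9902*(y[i+1]-y[i]),z[i+1]-z[i]]*1000).round(1), 'cum',((y[i+1]-y[0])*np.array([.1397,.9902])*1000).round(1),((z[i+1]-z[0])*1000).round(1))"
```

```text
t: 20.82
eef_pos: [0.5909, 0.1381, 0.1804]
ee_rot: [3.141, -0.001, 3.001]
force: [-5.2, 2.7, 4.9]
width: 0.0326
t 20.82 pos [np.float64(0.5909), np.float64(0.1381), np.float64(0.1804)] rot [np.float64(3.141), np.float64(-0.0006), np.float64(3.0006)] F [-5.2  2.7  4.9] w 0.0326
t 20.88 pos [np.float64(0.5909), np.float64(0.1381), np.float64(0.1804)] rot [np.float64(3.141), np.float64(-0.0006), np.float64(3.0006)] F [-5.2  1.8  4.8] w 0.0328
0.06 [-0.3 -2.1 11. ] cum [-0.3 -2.1] 11.0
0.12 [-0.4 -2.8 10.9] cum [-0.7 -4.9] 21.9
0.18 [-0.5 -3.4 10.7] cum [-1.2 -8.3] 32.6
0.24 [-0.6 -4.  10.5] cum [ -1.7 -12.3] 43.1
0.3 [-0.7 -4.6 10.2] cum [ -2.4 -17. ] 53.3
0.36 [-0.7 -5.2  9.9] cum [ -3.1 -22.2] 63.2
0.42 [-0.8 -5.8  9.6] cum [ -4. -28.] 72.8
0.48 [-0.9 -6.4  9.2] cum [ -4.9 -34.4] 82.0
0.54 [-1.  -6.9  8.8] cum [ -5.8 -41.3] 90.8
0.6 [-1.  -7.4  8.4] cum [ -6.9 -48.8] 99.2
0.66 [-1.1 -7.9  7.9] cum [ -8.  -56.7] 107.1
0.72 [-1.2 -8.4  7.4] cum [ -9.2 -65.1] 114.5
0.78 [-1.2 -8.8  6.9] cum [-10.4 -73.8] 121.4
0.84 [-1.3 -9.2  6.3] cum [-11.7 -83. ] 127.8
0.9 [-1.3 -9.5  5.8] cum [-13.1 -92.6] 133.6
0.96 [-1.4 -9.9  5.2] cum [ -14.5 -102.5] 138.8
```

View pics/w16_full.png

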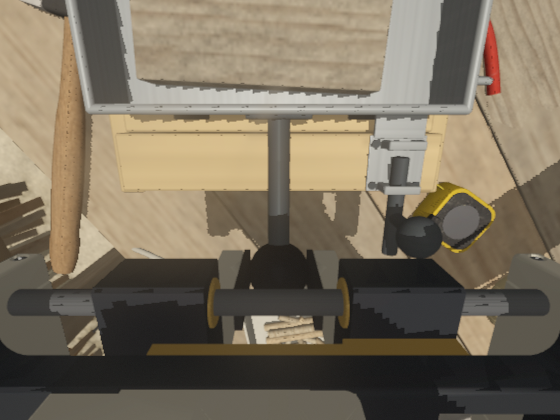

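View pics/s16.png

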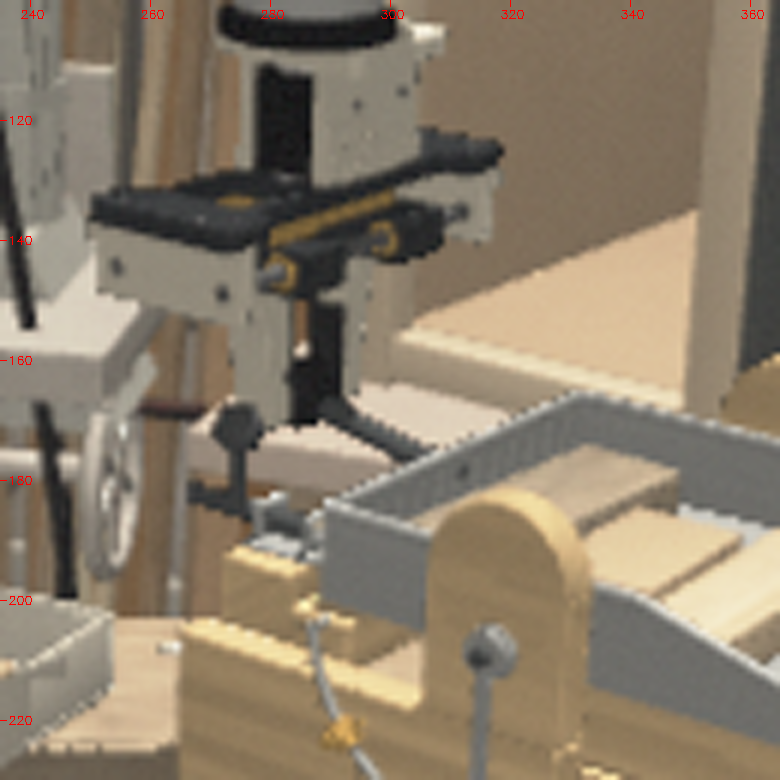

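```bash
python3 -m jog '[[[-0.0003,-0.0021,0.011,0,0,0,0.3],[-0.0004,-0.0028,0.0109,0,0,0,0.3],[-0.0005,-0.0034,0.0107,0,0,0,0.3],[0,0,0,0,0,0,0.3]]]' 25; python3 -c "
from h import *
shot('s17','scene',(235,100,365,230),6)"
```

```text
t: 21.42
eef_pos: [0.5896, 0.1292, 0.2137]
ee_rot: [3.141, -0.0, 3.0]
force: [-6.8, 2.5, 2.2]
width: 0.0328
t 21.43 pos [np.float64(0.5896), np.float64(0.1292), np.float64(0.2137)] rot [np.float64(3.1413), np.float64(-0.0004), np.float64(3.0005)] F [-6.8  2.5  2.2] w 0.0328
```

View pics/s17.png

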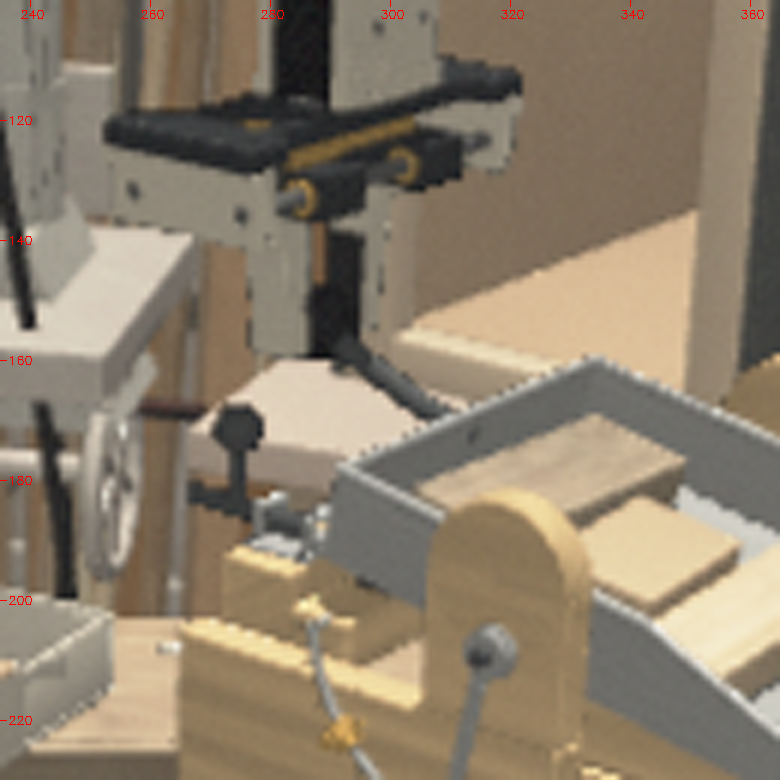

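Pan is tipping cleanly. Continue to about 0.72.

```bash
python3 -m jog '[[[-0.0006,-0.004,0.0105,0,0,0,0.3],[-0.0007,-0.0046,0.0102,0,0,0,0.3],[-0.0007,-0.0052,0.0099,0,0,0,0.3],[-0.0008,-0.0058,0.0096,0,0,0,0.3],[-0.0009,-0.0064,0.0092,0,0,0,0.3],[0,0,0,0,0,0,0.3]]]' 25; python3 -m jog '[[[-0.001,-0.0069,0.0088,0,0,0,0.3],[-0.001,-0.0074,0.0084,0,0,0,0.3],[-0.0011,-0.0079,0.0079,0,0,0,0.3],[-0.0012,-0.0084,0.0074,0,0,0,0.3],[0,0,0,0,0,0,0.3]]]' 25;python3 -c "
from h import *
st,im=shot('s18','scene',(275,190,335,250),10)"
```

```text
t: 22.22
eef_pos: [0.5858, 0.1022, 0.2631]
ee_rot: [-3.141, -0.001, 3.0]
force: [-7.2, 1.9, 1.6]
width: 0.0323
t: 22.85
eef_pos: [0.5813, 0.0712, 0.2955]
ee_rot: [-3.14, -0.001, 3.0]
force: [-7.4, 0.1, 1.3]
width: 0.0328
t 22.85 pos [np.float64(0.5813), np.float64(0.0712), np.float64(0.2955)] rot [np.float64(-3.1404), np.float64(-0.0007), np.float64(2.9998)] F [-7.4  0.1  1.3] w 0.0328
```

View pics/s18_full.png

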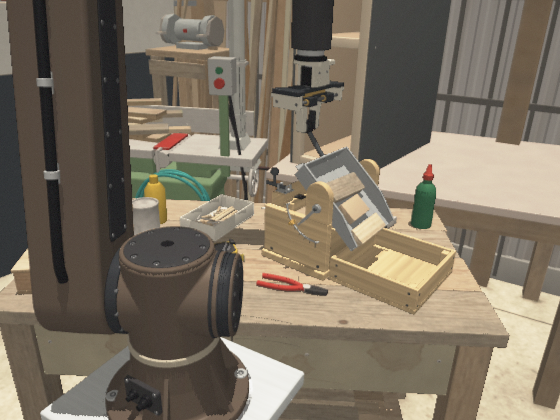

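View pics/s18.png

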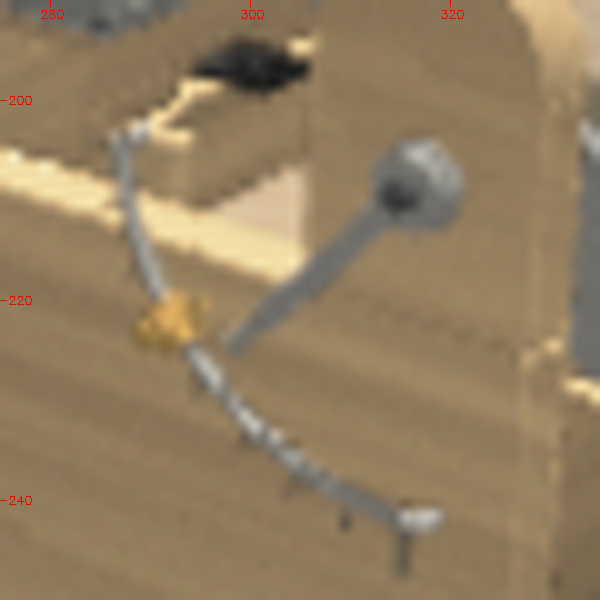

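```bash
python3 -m jog '[[[-0.0008,-0.006,0.0047,0,0,0,0.3],[-0.0012,-0.008,0.0057,0,0,0,0.3],[0,0,0,0,0,0,0.3],[0,0,0,0,0,0,0.3]]]' 25;python3 -c "
from h import *
st,im=shot('s19','scene',(275,190,335,250),10); crop(im,280,140,430,290,4,'pics/s19b.png')
st,im=shot('t19','top',(270,200,350,260),10)
"
```

```text
t: 23.4
eef_pos: [0.5793, 0.0575, 0.3058]
ee_rot: [-3.14, -0.001, 3.0]
force: [-6.8, 0.6, 1.3]
width: 0.0328
t 23.4 pos [np.float64(0.5793), np.float64(0.0575), np.float64(0.3058)] rot [np.float64(-3.1404), np.float64(-0.0006), np.float64(3.0001)] F [-6.8  0.6  1.3] w 0.0328
t 23.45 pos [np.float64(0.5794), np.float64(0.0575), np.float64(0.3058)] rot [np.float64(-3.1404), np.float64(-0.0006), np.float64(3.0001)] F [-6.6  1.3  0.9] w 0.0324
```

View pics/s19.png

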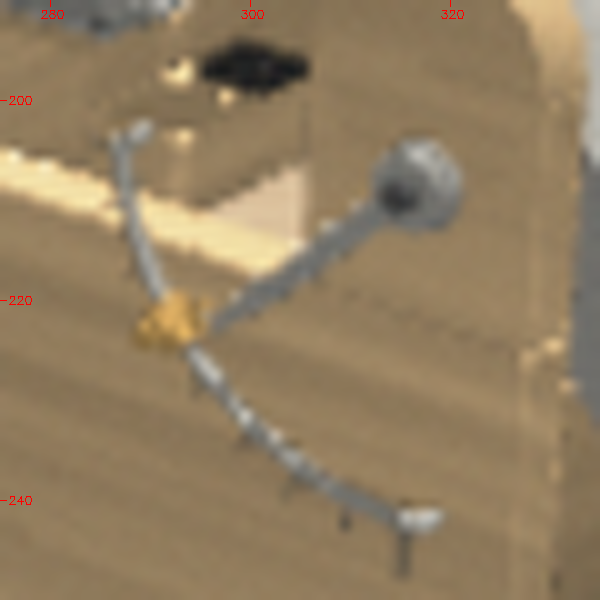

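View pics/s19b.png

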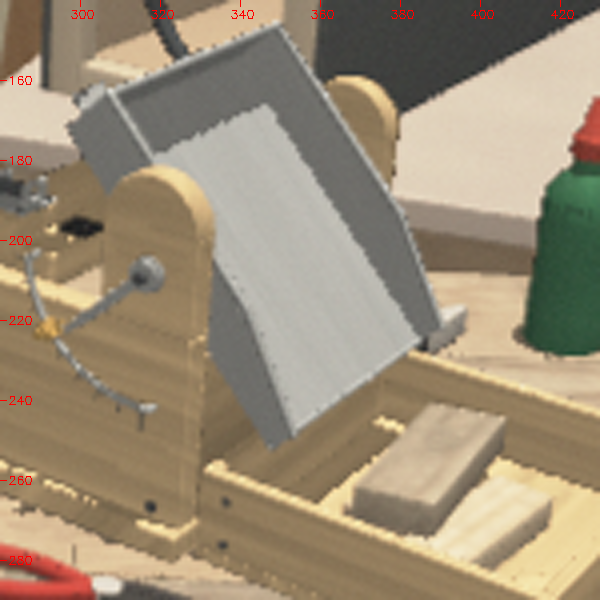

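View pics/t19.png

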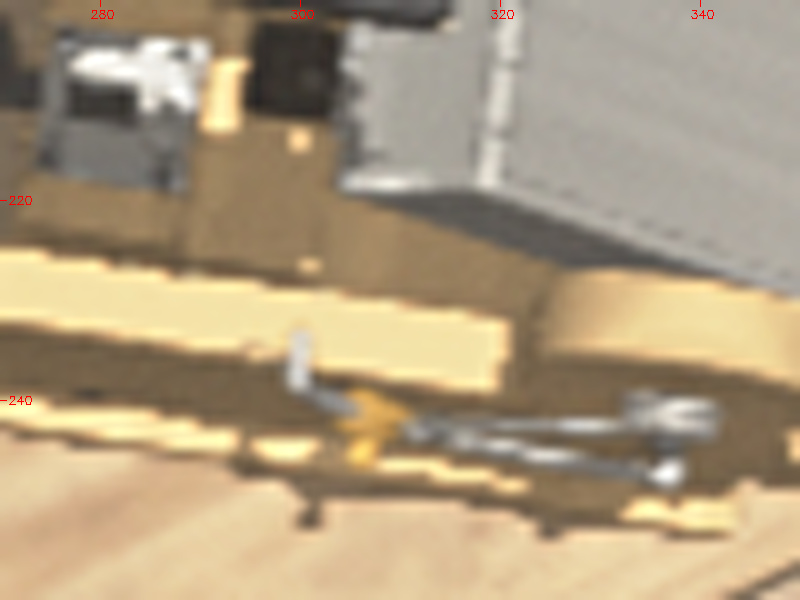

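```bash
python3 -m jog '[[[-0.0006,-0.004,0.0025,0,0,0,0.3],[-0.0005,-0.0039,0.0025,0,0,0,0.3],[0,0,0,0,0,0,0.3]]]' 25;python3 -c "
from h import *
st,im=shot('s20','scene',(275,190,335,250),10)
h=cv2.cvtColor(im,cv2.COLOR_BGR2HSV)
print(im[216:229,288:300].tolist().__len__())
for r in range(216,228): print(r,' '.join('%3d,%3d'%(h[r,c,1],h[r,c,2]) for c in range(287,300)))
"
```

```text
t: 23.88
eef_pos: [0.5783, 0.0503, 0.3105]
ee_rot: [-3.142, -0.001, 3.0]
force: [-5.7, 3.6, 0.9]
width: 0.0327
t 23.88 pos [np.float64(0.5783), np.float64(0.0503), np.float64(0.3105)] rot [np.float64(-3.1416), np.float64(-0.0006), np.float64(3.0003)] F [-5.7  3.6  0.9] w 0.0327
13
216  95,153  73,122  16,145  31,165  76,151  92,147  92,147  94,147  95,156  96,172  95,185  96,210  91,231
217  86,140  85,126  21,133  19,165  71,154  93,151  98,149  94,147  93,150  93,146  91,145  81,164  67,160
218  91,148  93,148  55,129  17,166  48,166  88,157  95,155  92,153  96,148  94,149  94,149  69,141  22,117
219  94,149  95,153  88,147  26,137  81,196 122,203 122,182 100,160 108,166  74,152  45,126  28,117  11,112
220  91,140  91,145 106,147 117,155 124,201 137,218 137,192 125,149  77,158  40,129  13,114  45,125  74,144
221  92,138  91,140 114,139 139,184 144,213 142,217 141,188 132,157  72,141  51,130  68,120  86,146  93,157
222  92,139 105,136 135,185 141,159 140,207 144,207 144,213 139,158 112,157  90,145  91,140  92,149  94,155
223  94,141 125,137 138,152 139,158 141,157 140,179 141,219 129,178 104,150  93,140  92,139  93,140  94,144
224  95,147 116,139 133,132 124,140 134,131 129,140 102,152  58,137  84,136  93,137  91,137  91,137  91,140
225  98,148  95,147  98,145  97,147 105,136  97,139  62,124  15,158  51,136  91,137  94,141  95,137  91,138
226  94,147  94,144  94,147  93,150  95,148  93,148  91,145  25,141  16,178  47,159  85,144  93,140  94,139
227  95,147  95,147  96,146  94,147  97,145  93,148  91,151  61,121  14,150  18,188  57,147  92,141  93,145
```

View pics/s20.png

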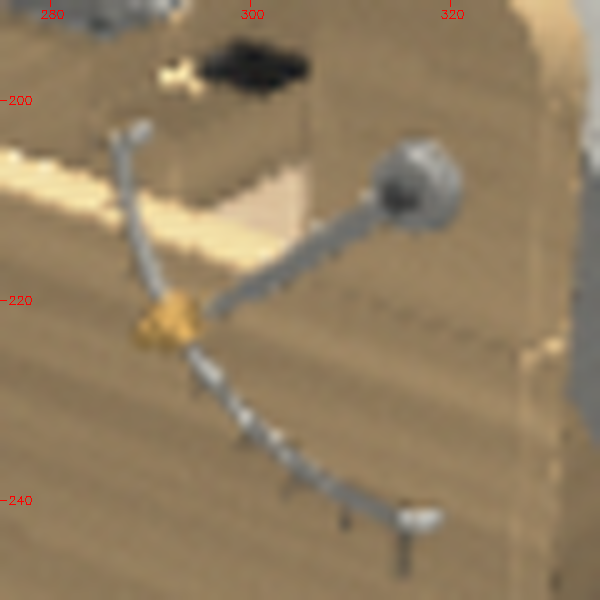

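```bash
python3 - <<'E'
from h import *
ims={n:cv2.imread(f'pics/{n}_full.png').astype(float) for n in('s15','s18','s19','s20')}
h=cv2.cvtColor(ims['s15'].astype('uint8'),cv2.COLOR_BGR2HSV)
for r in range(216,228): print(r,' '.join('%3d,%3d'%(h[r,c,1],h[r,c,2]) for c in range(287,300)))
s=h[...,1].astype(float); 
w=np.clip(s-108,0,30); w[:216]=0;w[228:]=0;w[:,:286]=0;w[:,300:]=0
yy,xx=np.mgrid[:420,:560]; print('centroid',(w*xx).sum()/w.sum(),(w*yy).sum()/w.sum())
# pointer lines via low saturation gray
for n in('s15','s18','s19','s20'):
    h=cv2.cvtColor(ims[n].astype('uint8'),cv2.COLOR_BGR2HSV); m=(h[...,1]<60)
    pts=np.argwhere(m)[:,::-1]
    d=pts-np.array([316.5,208.7]); rr=np.hypot(*d.T)
    if n=='s15': k=(abs(pts[:,0]-314.5)<3)&(pts[:,1]>214)&(pts[:,1]<238)
    else: k=(rr>6)&(rr<26)&(pts[:,0]<312)&(pts[:,1]>211)&(pts[:,0]>294)&(pts[:,1]<226)
    p=pts[k]; c=p.mean(0); u,sv,vt=np.linalg.svd(p-c); pr=(p-c)@vt[0]
    v=vt[0] if vt[0][1]>0 else -vt[0]; pr=(p-c)@v
    print(n,len(p),c,v,'tip',c+v*pr.max(),'angle',np.arctan2(-v[0],v[1]))
E
```

```text
216  96,151  74,120  16,145  31,162  78,150  94,146  93,145  93,145  97,155  94,171  95,183  97,207  92,229
217  88,139  82,127  19,132  19,165  70,156  96,149  94,146  94,146  96,143  95,145  94,144  95,155  98,170
218  93,146  91,146  57,130  16,164  48,164  86,154  93,150  97,150  94,149  93,146  94,147  94,144  95,143
219  95,147  94,149  89,143  26,135  80,195 126,199 123,179 100,158 106,164  94,155  95,151  92,149  94,146
220  95,137  92,142 107,145 111,154 124,198 137,216 138,189 125,147 120,174 100,160  96,152  93,154  94,152
221  91,135  93,137 117,135 139,180 142,213 141,215 140,187 131,156 107,158  99,154  93,154  94,154  93,154
222  91,137 106,137 137,182 137,158 143,204 144,205 145,208 137,154 116,160  98,146  93,145  96,152  94,154
223  93,140 125,135 140,148 136,157 140,157 143,175 143,218 128,176 105,148  97,137  90,139  92,141  94,141
224  94,147 115,138 132,131 127,139 132,131 132,135 100,150  60,136  86,137  94,138  91,137  92,138  96,136
225  93,146  97,145  98,145  98,143 108,135 100,140  62,124  15,156  42,157  82,143  92,136  96,136  94,136
226  93,145  93,146  91,145  93,148  94,144  95,148  92,142  25,141  17,182  45,158  87,143  94,141  92,139
227  94,146  92,147  96,144  93,143  95,143  94,146  95,147  61,118  17,151  16,186  56,145  93,143  93,142
centroid 291.5434210526316 221.88947368421051
s15 62 [314.29032258 225.16129032] [-0.07926654  0.99685346] tip [313.35303766 236.94855566] angle 0.07934978072555506
s18 49 [304.89795918 218.04081633] [-0.74873125  0.66287368] tip [297.57703177 224.52224754] angle 0.846145990074414
s19 50 [304.2  216.42] [-0.81513089  0.57927682] tip [296.11680514 222.16436265] angle 0.9529551093971819
s20 46 [303.91304348 215.69565217] [-0.85373305  0.52071094] tip [295.78750371 220.65160113] angle 1.0231128492298565
```

```bash
python3 -m jog '[[[-0.0005,-0.0034,0.002,0,0,0,0.3],[0,0,0,0,0,0,0.3],[0,0,0,0,0,0,0.3]]]' 25;python3 -c "
from h import *
st,im=shot('s21','scene',(280,205,320,235),18)
shot('t21','top',(295,225,345,255),15)
p=st['eef_pos']; pv=tw([.573,.0131,-.1402],(0,-.06,.175)); d=p-np.array([.5909,.1381,.1804]); ys=.185+d[1]*.9902-.1397*d[0]*1; zs=.03+d[2]; print('theta',np.arctan2(zs,ys)-np.arctan2(.03,.185), np.hypot(ys,zs))"
```

```text
t: 24.3
eef_pos: [0.5779, 0.0471, 0.3124]
ee_rot: [-3.142, -0.001, 3.0]
force: [-6.1, 4.4, -1.2]
width: 0.0324
t 24.3 pos [np.float64(0.5779), np.float64(0.0471), np.float64(0.3124)] rot [np.float64(-3.1416), np.float64(-0.0007), np.float64(3.0004)] F [-6.1  4.4 -1.2] w 0.0324
t 24.35 pos [np.float64(0.5778), np.float64(0.047), np.float64(0.3124)] rot [np.float64(-3.1415), np.float64(-0.0007), np.float64(3.0005)] F [-5.9  3.1 -0.7] w 0.032
theta 0.8720657740876421 0.1886552163997361
```

View pics/s21.png

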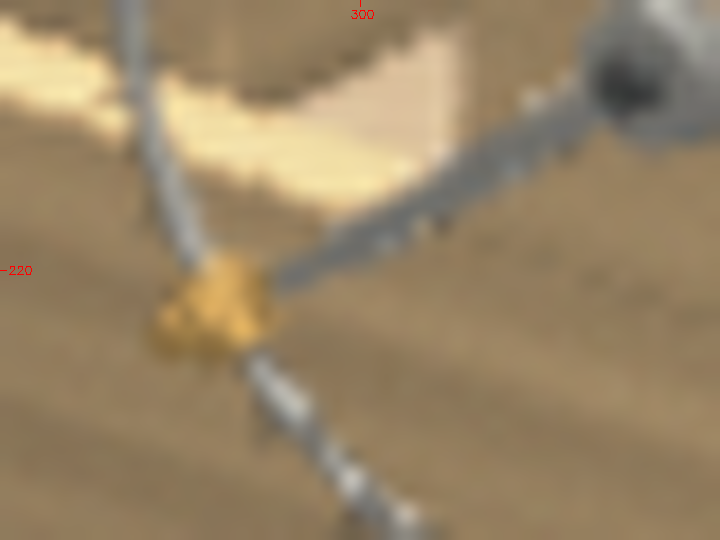

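View pics/t21.png

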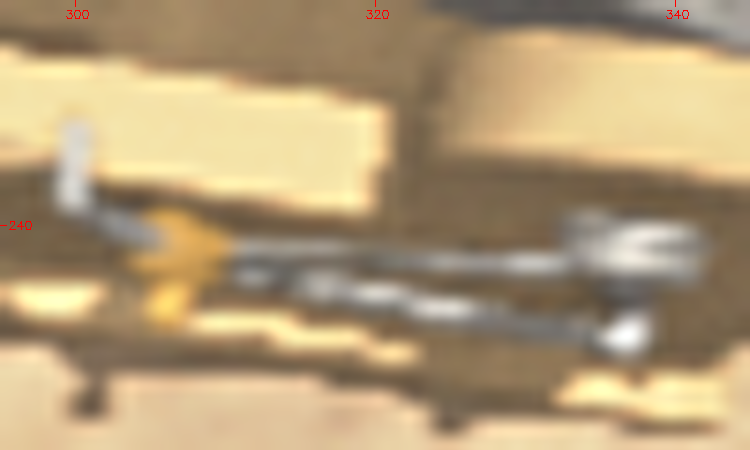

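```bash
python3 - <<'E'
from h import *
for n in('s20','s21'):
    im=cv2.imread(f'pics/{n}_full.png'); h=cv2.cvtColor(im,cv2.COLOR_BGR2HSV); m=(h[...,1]<60)
    pts=np.argwhere(m)[:,::-1]; d=pts-np.array([316.5,208.7]); rr=np.hypot(*d.T)
    k=(rr>6)&(rr<26)&(pts[:,0]<312)&(pts[:,1]>(210.5 if n=='s21' else 211))&(pts[:,0]>294)&(pts[:,1]<223)
    p=pts[k]; c=p.mean(0); vt=np.linalg.svd(p-c)[2]; v=vt[0]*np.sign(vt[0][1]); print(n,c,v,np.arctan2(-v[0],v[1]), 'at 291.54:',c[1]+(291.54-c[0])*v[1]/v[0])
E
python3 -c "
from h import *
im=cv2.imread('pics/s21_full.png'); crop(im,300,135,460,305,4,'pics/s21b.png')"
```

```text
s20 [303.91304348 215.69565217] [-0.85373305  0.52071094] 1.0231128492298565 at 291.54: 223.24224891152411
s21 [303.53061224 215.48979592] [-0.86731185  0.49776517] 1.0497761980672038 at 291.54: 222.37141424702696
```

View pics/s21b.png

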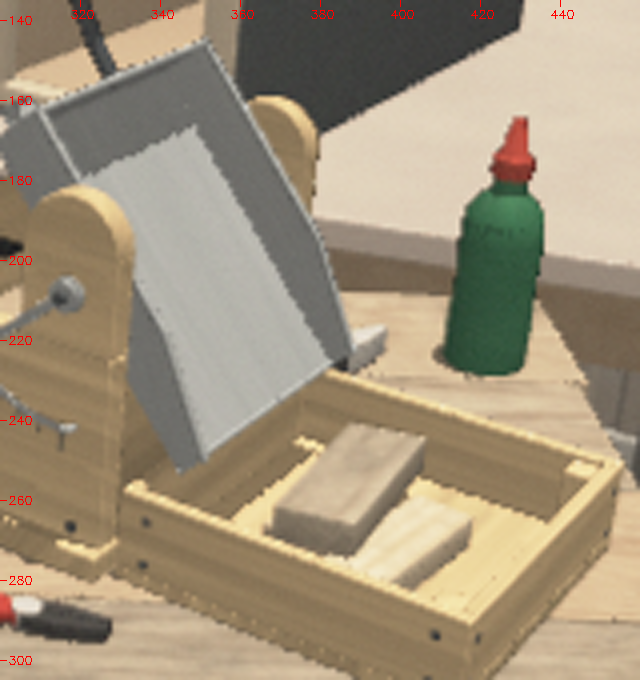

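View pics/t21_full.png

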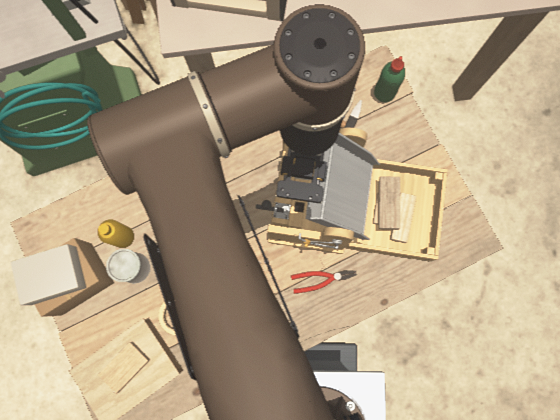

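```bash
python3 -c "
from h import *
im=cv2.imread('pics/t21_full.png'); crop(im,300,120,460,270,5,'pics/t21b.png')"
```

```text
(no output)
```

View pics/t21b.png

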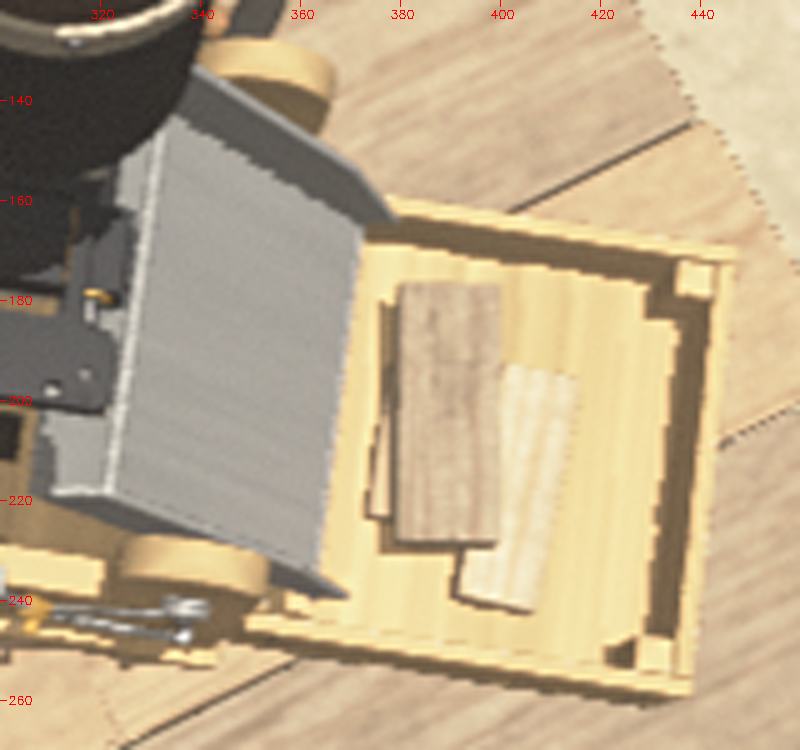

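```bash
python3 -m jog '[[[0.0005,0.0034,-0.002,0,0,0,0.3],[0.0011,0.0079,-0.005,0,0,0,0.3],[0.0012,0.008,-0.0057,0,0,0,0.3],[0.0008,0.006,-0.0047,0,0,0,0.3],[0.0012,0.0084,-0.0074,0,0,0,0.3],[0.0011,0.0079,-0.0079,0,0,0,0.3],[0.001,0.0074,-0.0084,0,0,0,0.3],[0.001,0.0069,-0.0088,0,0,0,0.3],[0,0,0,0,0,0,0.3]]]' 25; python3 -m jog '[[[0.0009,0.0064,-0.0092,0,0,0,0.3],[0.0008,0.0058,-0.0096,0,0,0,0.3],[0.0007,0.0052,-0.0099,0,0,0,0.3],[0.0007,0.0046,-0.0102,0,0,0,0.3],[0.0006,0.004,-0.0105,0,0,0,0.3],[0.0005,0.0034,-0.0107,0,0,0,0.3],[0.0004,0.0028,-0.0109,0,0,0,0.3],[0.0003,0.0021,-0.010,0,0,0,0.3],[0,0,0,0,0,0,0.3],[0,0,-0.001,0,0,0,0.3],[0,0,0,0,0,0,0.3]]]'
python3 -c "
from h import *
shot('s22','scene',(235,130,365,250),6)"
```

```text
t: 25.52
eef_pos: [0.5858, 0.1027, 0.2617]
ee_rot: [-3.14, -0.001, 3.001]
force: [-4.4, 2.0, -4.1]
width: 0.0326
t: 26.9
eef_pos: [0.5907, 0.1367, 0.1806]
ee_rot: [-3.14, -0.001, 3.001]
force: [-7.2, 1.0, 2.0]
width: 0.0326
t 26.9 pos [np.float64(0.5907), np.float64(0.1367), np.float64(0.1806)] rot [np.float64(-3.1403), np.float64(-0.001), np.float64(3.0005)] F [-7.2  1.   2. ] w 0.0326
```

View pics/s22.png

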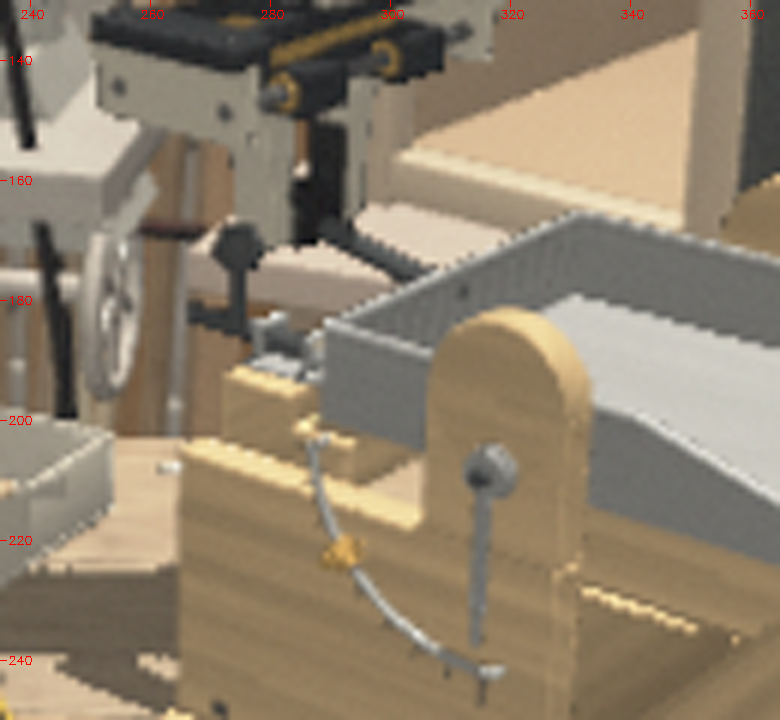

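```bash
python3 -m jog '[[[0,0,-0.001,0,0,0,0.3],[0,0,0,0,0,0,0.3]]]';python3 -m jog '[[[0,0,-0.001,0,0,0,0.3],[0,0,0,0,0,0,0.3]]]'
```

```text
t: 27.2
eef_pos: [0.5908, 0.1367, 0.1805]
ee_rot: [-3.14, -0.0, 3.001]
force: [-10.3, 0.2, 8.7]
width: 0.0328
t: 27.45
eef_pos: [0.5909, 0.1367, 0.1804]
ee_rot: [-3.141, 0.0, 3.001]
force: [-13.3, 1.3, 13.0]
width: 0.0327
```

```bash
python3 -m jog '[[[0,0,0,0,0,0,0.6],[0,0,0,0,0,0,0.6],[0,0,0,0,0,0,0.6],[0,0,0,0,0,0,0.6],[0,0,0.03,0,0,0,0.6],[0,0,0.036,0,0,0,0.6],[-0.025,-0.004,0,0,0,0,0.6],[-0.025,-0.004,0,0,0,0,0.6],[-0.0245,-0.004,0,0,0,0,0.5],[0,0,0,0,0,0,0.5],[0,0,0,0,0,0,0.5]]]' 15
python3 -c "
from h import *
shot('w23');shot('s23','scene',(255,150,345,250),8)
from h import *
for n in('s15','s23'):
    im=cv2.imread(f'pics/{n}_full.png'); h=cv2.cvtColor(im,cv2.COLOR_BGR2HSV); p=np.argwhere(h[...,1]<60)[:,::-1]
    p=p[(abs(p[:,0]-314.5)<3)&(p[:,1]>214)&(p[:,1]<238)]; c=p.mean(0); v=np.linalg.svd(p-c)[2][0]; print(n,c,v[0]/v[1])"
```

```text
t: 28.82
eef_pos: [0.5175, 0.1259, 0.2439]
ee_rot: [3.141, 0.001, 3.001]
force: [-0.7, -0.1, -1.0]
width: 0.0441
t 28.82 pos [np.float64(0.5175), np.float64(0.1259), np.float64(0.2439)] rot [np.float64(3.1413), np.float64(0.0007), np.float64(3.0008)] F [-0.7 -0.1 -1. ] w 0.0441
t 28.88 pos [np.float64(0.5177), np.float64(0.1259), np.float64(0.2436)] rot [np.float64(3.1416), np.float64(0.0003), np.float64(3.0006)] F [ 0.4 -0.5 -1. ] w 0.0439
s15 [314.29032258 225.16129032] -0.07951674022935706
s23 [314.29032258 225.16129032] -0.07951674022935706
```

View pics/w23_full.png

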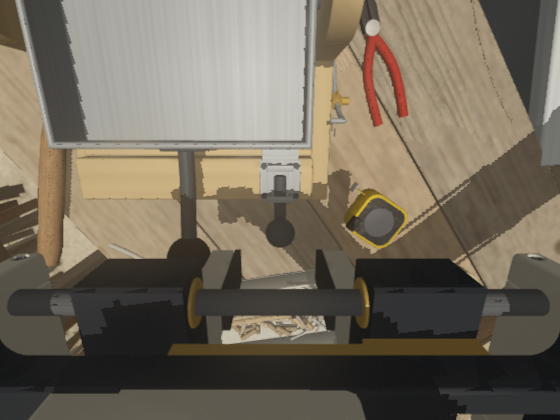

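Pan level identical to the start. Grip the knob and shoot the bolt.

```bash
python3 -m jog '[[[-0.001,-0.001,-0.03,0,0,0,0.5],[0,0,-0.026,0,0,0,0.5],[0,0,0,0,0,0,0.5],[0,0,0,0,0,0,0.15],[0,0,0,0,0,0,0.15],[0,0,0,0,0,0,0.15],[0,0,0,0,0,0,0.15],[0,0,0,0,0,0,0.15]]]' 15;python3 -m jog '[[[-0.0005,-0.004,0,0,0,0,0.15],[-0.001,-0.006,0,0,0,0,0.15],[-0.001,-0.006,0,0,0,0,0.15],[-0.001,-0.006,0,0,0,0,0.15],[0,0,0,0,0,0,0.15],[0,0,0,0,0,0,0.15]]]'
```

```text
t: 29.92
eef_pos: [0.5163, 0.125, 0.1884]
ee_rot: [3.141, 0.001, 3.001]
force: [-2.0, 0.9, 6.2]
width: 0.0207
t: 30.68
eef_pos: [0.5131, 0.1027, 0.1884]
ee_rot: [3.141, 0.001, 3.001]
force: [-1.8, -0.5, 6.4]
width: 0.0208
```

```bash
python3 -m jog '[[[-0.0002,-0.0015,0,0,0,0,0.15],[0,0,0,0,0,0,0.15]]]';python3 -m jog '[[[-0.0002,-0.0015,0,0,0,0,0.15],[0,0,0,0,0,0,0.15]]]'
```

```text
t: 30.92
eef_pos: [0.5129, 0.1016, 0.1884]
ee_rot: [3.141, 0.001, 3.001]
force: [-0.6, 1.6, 6.7]
width: 0.0208
t: 31.18
eef_pos: [0.513, 0.1014, 0.1884]
ee_rot: [3.139, 0.002, 3.001]
force: [-1.1, 7.6, 6.4]
width: 0.0209
```

```bash
python3 -m jog '[[[0,-0.0005,0,0,0,0,0.15],[0,0,0,0,0,0,0.5],[0,0,0,0,0,0,0.5],[0,0,0,0,0,0,0.5],[0,0,0,0,0,0,0.5],[0,0,0.03,0,0,0,0.5],[0,0,0.05,0,0,0,0.5],[0,0,0.05,0,0,0,0.5],[0,0,0,0,0,0,0.5],[0,0,0,0,0,0,0.5]]]'
python3 -c "
from h import *
st,im=shot('w24',box=(180,120,340,240),s=5)
print(proj('wrist',(.5128,.1014,.212)))
shot('s24','scene',(225,140,465,310),3);shot('t24','top',(150,130,450,300),2)"
```

```text
t: 32.42
eef_pos: [0.5118, 0.0991, 0.3172]
ee_rot: [3.141, -0.0, 3.0]
force: [-0.7, -0.1, -1.2]
width: 0.0437
t 32.42 pos [np.float64(0.5118), np.float64(0.0991), np.float64(0.3172)] rot [np.float64(3.1414), np.float64(-0.0004), np.float64(3.0003)] F [-0.7 -0.1 -1.2] w 0.0437
[278.09830482 209.30350905]
t 32.48 pos [np.float64(0.5116), np.float64(0.099), np.float64(0.3166)] rot [np.float64(-3.141), np.float64(-0.0014), np.float64(3.0004)] F [-1.  -0.5 -0.1] w 0.0439
t 32.52 pos [np.float64(0.5116), np.float64(0.099), np.float64(0.3163)] rot [np.float64(-3.1405), np.float64(-0.0018), np.float64(3.0005)] F [-0.3  0.1 -0.8] w 0.0439
```

View pics/w24.png

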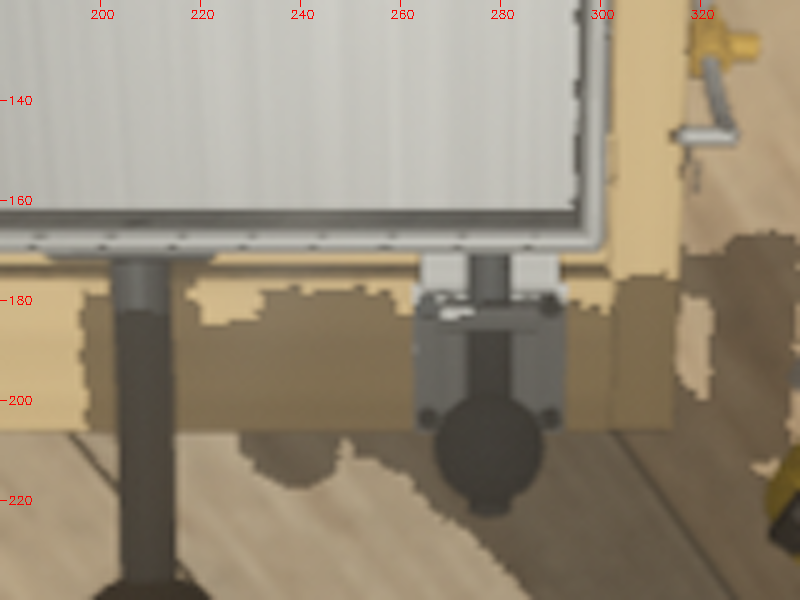

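View pics/s24.png

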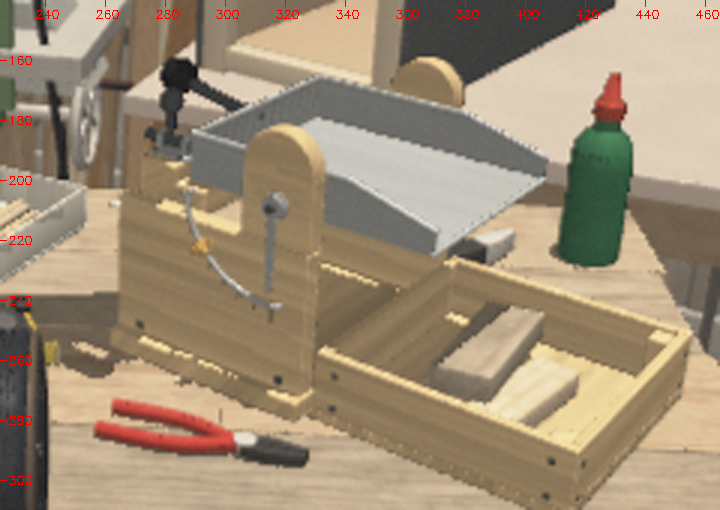

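View pics/t24_full.png

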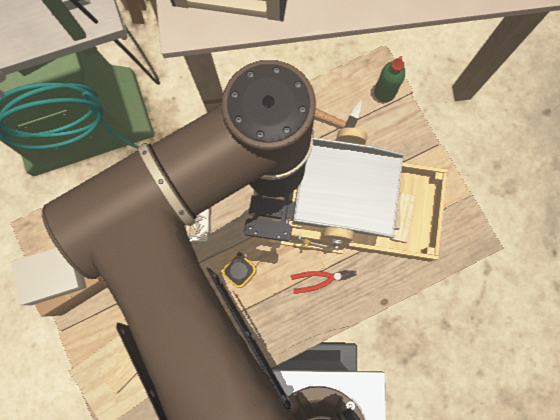

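```bash
python3 -m jog '[[[0,0,0.02,0,0,0,0.5],[0,0,0,0,0,0,0.5],[0,0,0,0,0,0,0.5]]]'; python3 -c "
from station import job_done
print(job_done())"
```

```text
t: 32.95
eef_pos: [0.5118, 0.0992, 0.3366]
ee_rot: [-3.141, -0.001, 3.001]
force: [-0.0, -0.3, -0.6]
width: 0.0437
the job is handed in; nothing more can be done
None
```

The job is done and handed in at about 33 s of the 72 s allowed, in the order you asked. No verdict was reported.

- **Bundle:** it lies flat in the white tray, lengthwise and clear of the walls in the wrist picture taken after release.
- **Pan tipped:** I drew the bolt about 24 mm and lifted the ball to roughly 0.88 rad. There the pointer met the brass marker in both the scene and top pictures. My marker readings ran from 0.88 to 0.90 rad, so the pointer stopped level with it or up to about 0.02 rad short, and never past it.
- **Offcuts:** all of them are in the scrap box and the pan is empty. Two are plainly visible; of the third only an edge shows from under the grey one.
- **Pan level and bolt home:** the pointer is back in the same place in the picture as before tipping. The bolt knob is at its starting position, where it came up against a stop at 7.6 N.
- **Tape measure and pliers:** neither was touched, and both appear where they were in the last pictures.

**Disagreement:** the fingertips did not match the stated 25 mm ahead of the TCP. In the pictures and at contact they stood about 13 mm behind it. My first close on the dowels therefore met nothing and touched nothing, and I corrected heights for this from then on.

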